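# Re-set the drilling clamp for the next pendant blank and put the finished pendants away

## Task

The pendant in the quick-release hold-down clamp is drilled: flip the cam lever fully open, take the pendant out, lay the plain rectangular blank in its place, flat on the anvil, square and pushed back against the stop, turn the adjusting nut with the lever still open to suit the blank's thickness, then flip the lever fully closed so that the sprung foot is pressed in by about 2 mm. Put the finished pendant and all the others lying on the bench into the open drawer and slide it fully shut, leaving the pliers, the bead jar and the wire spool where they are.

Things in the scene. Friction and masses are not known exactly. Their poses are not given: they have to be found in the camera images.
- clamp: hold-down clamp, fixed: grey cast base 200 (x) x 100 (y) x 26 mm. Origin: centre of its underside; x points from the loading end (robot side) to the rear, y to the lever's side. In front a steel anvil 100 x 90 mm (clamp x -95 to +5 mm), top 30 mm above the bench; behind it the stop and a housing 60 mm wide, 49 mm high. Work goes in and out level along x under the foot, held by its forward half
- seat (a point): middle of the stop's front face, on the anvil's top (30 mm above the bench), with the clamp's axes. Work lies in front of it (-x), rear end touching the stop: a seated blank has its centre at x = -45 mm, y = 0, long side along x. The stop is 70 mm wide (y) and stands 8 mm above the anvil
- bar_mid (a point): middle of the top of the clamp's flat steel bar, 122 (x) x 30 x 14 mm, which runs along the clamp's x over the housing and the stop; its front end, 36 mm in front of the stop, carries the foot over the anvil; the nut on a vertical stud holds it. With lever closed and nut at 0 its top is 72 mm above the bench; opening the lever lifts bar, nut and foot together by 8 mm
- lever (a joint): cam lever, rad: 0 closed, 1.6 fully open (end stop). It swings in the clamp's x-z plane about pivot. Closed, the arm points to the clamp's -x, 20 degrees above level; opening swings the ball up and over to 112 degrees, upright and a little to the rear. A spiral cam: the bar lifts 5 mm per rad. It stays where it is left; 3 to 6 N at the ball move it
- pivot (a point): centre of the cam lever's hub, 26 mm above the bench, 75 mm to the clamp's +y side of its middle, with the clamp's axes
- ball (a point): centre of the black ball, 28 mm in diameter, at the end of the cam lever, 85 mm from pivot
- nut (a joint): turn of the adjusting nut, rad, counter-clockwise from above positive (-4.5 to 5.5). Right-hand fast thread, 8 mm per turn: counter-clockwise raises bar and foot by 1.27 mm per rad, clockwise lowers them. At 0, with the lever closed, the foot's free end stands 10 mm above the anvil. It starts set for the 12 mm pendant in the clamp (within 0.4 rad of 0). Turns easily with the lever open
- nut_grip (a point): on the axis of the adjusting nut, a round black fluted knob 40 mm in diameter and 26 mm high with a white index line on top, axis vertical, standing on the bar 45 mm behind the stop; this point is 14 mm above the bar's top. The stud's end, 8 mm thick, sticks out up to 20 mm above the knob
- foot (a joint): how far the sprung foot is pressed up into the bar, m (0 free, 0.006 at most), 5 N per mm; about 0.002 is right for the work. The rubber tip itself gives a further 0.3 mm or so
- foot_tip (a point): centre of the rubber underside of the sprung foot, 18 mm in diameter; it stands 22 mm in front of the stop and presses on the work from above
- pendant0: finished wooden pendant: a flat bar with fully rounded ends, 84 x 44 mm and 12 mm thick, about 35 g, with a small dark drilled hole near one end. Origin: centre of its underside; x along its length, z up. This one is in the clamp at the start, its rear end against the stop
- pendant1: finished wooden pendant: a flat bar with fully rounded ends, 84 x 44 mm and 12 mm thick, about 35 g, with a small dark drilled hole near one end. Origin: centre of its underside; x along its length, z up. On the bench, or absent
- pendant2: finished wooden pendant: a flat bar with fully rounded ends, 84 x 44 mm and 12 mm thick, about 35 g, with a small dark drilled hole near one end. Origin: centre of its underside; x along its length, z up. On the bench, or absent
- pendant3: finished wooden pendant: a flat bar with fully rounded ends, 84 x 44 mm and 12 mm thick, about 35 g, with a small dark drilled hole near one end. Origin: centre of its underside; x along its length, z up. On the bench, or absent
- thick_blank: plain rectangular wooden blank 90 x 46 mm, 16 mm thick, about 55 g, flat on the bench; origin: centre of its underside, x along its length. One of the two blanks is there, the other is absent
- thin_blank: plain rectangular wooden blank 90 x 46 mm, 9 mm thick, about 32 g, flat on the bench; origin and axes likewise. One of the two blanks is there, the other is absent
- unit: bench-top drawer unit of light wood, fixed, 240 (x, depth) x 280 x 100 mm high; origin: centre of its underside; its front faces its own -x, towards the robot
- unit_drawer0 (a joint): how far the drawer is pulled out, m: 0 = shut; it starts 0.13 to 0.16 open and slides along the unit's x; about 1 to 3 N moves it
- drawer_floor (a point): point on the drawer's inner floor (moves with it), midway across, 52 mm behind the inside of its front wall; axes as the unit's. Inside: 195 mm long (-52 to +142 mm here), 238 mm wide, 56 mm deep; floor 22 mm above the bench; the 15 mm front board's top is 88 mm above the bench. The cabinet covers the rear part. Pendants may lie on one another, none above the side walls
- unit_drawer0_handle (a point): middle of the drawer's brass bar handle, 120 mm long along y, 35 mm in front of the drawer's front
- pliers: bystander: red-handled pliers, 150 mm long, lying on the bench
- bead_jar: bystander: glass jar, 60 mm wide and 70 mm high
- wire_spool: bystander: white spool of copper wire, 56 mm wide and 34 mm high
Things that resemble listed ones, but are neither listed nor needed, are in the scene too. Leave any turquoise or white look-alike of the pendant1 alone. Leave any orange look-alike of the clamp alone.

How it is judged:
By the outcome, as a careful person would: the job done as asked, in the order asked, and still so for the second after the job is handed in, with the robot touching nothing.
Of pendant1, pendant2, pendant3 only 1 to 3 are there at a start; the rules pass over those that are not, and their reading is None.
Of thick_blank, thin_blank only 1 to 1 are there at a start; the rules pass over those that are not, and their reading is None.
At some moment in a run one of pendant1, pendant2, pendant3 may be knocked a few centimetres aside while the robot is not near it.
Once in a run the grip may slacken for a moment while it holds something.
It also fails if it takes over 210 s, if anything falls off the work surface, if the arm or the gripper's body presses on something with over 40 N, if the wrist force passes 120 N, or if a joint passes its speed limit or range.

## Robot

A 6-joint arm with a two-finger parallel gripper is mounted at the origin on the work surface. World frame = base frame: x ahead of the robot, y to its left, z up, the work surface at z = 0. Lengths are in mm, angles in rad, forces in N, time in s.
With the tool pointing down it reaches from about 275 to 750 mm from the base axis. Payload 10.2 kg.
Tool frame: the origin (TCP) lies midway between the tips of the shut fingers; the grasp point (between the pads) lies 19 mm behind it; z points along the fingers, y is the line along which they close (so a half turn about z gives the same grasp; the last joint's range is limited). The gripper opens to 85 mm and grips with 20 to 120 N. Pads are 22 mm wide; open, the fingers measure 114 mm over their backs; the gripper's body (76 mm by 85 mm) begins 54 mm behind the grasp point. The pads swing forward as they close: fully open they stand 13 mm farther back than shut.
Start: joints at [0.999, 0.313, 1.498, -0, 1.331, -0.223], TCP at [179.442, 493.388, 231.294] pointing down, gripper open.
Joint ranges: [-2.94, 2.94], [-0.97, 2.17], [0.19, 2.56], [-1.23, 4.37], [0.02, 3.11], [-2.88, 2.88]. Speed limits (rad/s): [2.39, 2.39, 3.01, 3.14, 3.14, 3.14].

## Interface

Orientations are given as a unit quaternion [w, x, y, z].
In Python, from rig import ctrl gives the robot as it stands.
- The arm moves only by the tool send_rows, never from a script. Its argument "targets" is a list of rows, each an object with "offset": the shift along the world's x, y, z in cm, a list of three; "spin": the turn about the world's z in rad. A call has 1 to 8 rows; each row is the pose to reach, as a shift and turn from the pose commanded when the call began; what a row does not reach only later rows make up. A row lasts 1/12 s, in which the tool goes at most 41.7 mm and 7.16 degrees, less where a joint would pass 70% of its speed; a pose out of reach is approached as far as the arm can. A call with a gripper value outside its range is refused whole. "grip" is the opening, from 0 (shut) to 1 (fully open), set as the call begins (left out, the last holds). The fingers move at their own pace and stop on an object; "squeeze" is the grip in N (left out, the last holds). Time passes only in rows, so rows that repeat a pose let the fingers close. It gives the time, the measured TCP pose, the force, the opening and the grip force at its end, in the units of the state.
- ctrl.sense(): the state, without advancing time (a new reading comes with each control period).
- ctrl.capture(name): name is "scene" or "top"; returns (picture, depth): 480x640x3 uint8, red, green, blue; 480x640 float32, mm along the optical axis (not along the pixel's ray), 0 where there is no reading.
- ctrl.calibration(name): a dict with "fx", "fy", "cx", "cy" (pixels), "view" (4x4, takes a point from world to camera coordinates). Camera axes: x right, y down, z forward; pixel columns grow to the right and rows downward; lengths in mm; the calibration is good to about 2 mm. A picture is of the moment at which its call begins. calibration takes no time and is no camera call.
- ctrl.finish_job(): hands the job in; it is judged then, once.
Trained networks look in the newest picture that a camera, given by its name, has taken for a name from the list of things; names that differ only in an ending like _2 or _b are one class to them, and where a whole thing is asked for, a point or a joint stands for the part that bears it (a point fixed in the world has none). Each returns a list of dicts, best first, with "conf" (0 to 1); they miss things now and then, are a little off and sometimes report something else, mostly with a low value. They report only what shows in the picture. A call takes as long as a camera call. They do not tell look-alikes from the thing itself.
- ctrl.search_frame(camera, query): "box" ([left, top, right, bottom] in pixels, round what is visible of it).
- ctrl.place_of(camera, query): "uv" ([column, row] in pixels: a listed point, or the origin of a listed thing).
The state is a dict: "time_s": time; "joints": joint angles; "dq": joint speeds; "tau": joint torques, N m; "eef_pos": TCP position; "ee_rot": TCP orientation; "force": force on the tool from outside, world axes, zero at the start; "wrist_torque": the same for the moment, N m; "grip_width": opening from 0.0 (shut) to 1.0 (fully open); "grip_force": force on a finger pad.
Only numpy, scipy, OpenCV 4.12 (cv2) and the standard library are available. Lean on these libraries where they do the work, as an engineer would, in place of code of your own. Each camera call takes 0.05 s, during which the arm holds its last target. There are 200 camera calls.

## Working session

There is one attempt and no reset: what is moved stays moved. The work goes in short steps, Python scripts to look and compute and a tool call to move; the robot and the scene stay as the last step left them, time stands still between calls to the robot, and variables do not carry over. Pictures are saved under pics/ and viewed, at most 14 in all, crops included, and the job is handed in when it is done.

Besides the shell and the picture viewer there is one more tool, called after "Call:" by a JSON object that holds its "fn" and its "kwargs", one argument or row to a line. send_rows: Moves the arm, as the interface text tells. Its arguments: {"type":"object","properties":{"targets":{"type":"array"},"grip":{"type":"number"},"squeeze":{"type":"number"}},"required":["targets"]}

```bash
mkdir -p pics; ls
cat > h.py <<'E'
from rig import ctrl
import numpy as np, cv2
def cap(n,save=None):
    p,d=ctrl.capture(n)
    if save: cv2.imwrite('pics/'+save,p[:,:,::-1])
    return p,d
def w(n,uv,d=None,z=None):
    c=ctrl.calibration(n);V=np.array(c['view']);R=V[:3,:3];t=V[:3,3]
    r=np.array([(uv[0]-c['cx'])/c['fx'],(uv[1]-c['cy'])/c['fy'],1.])
    o=-R.T@t;r=R.T@r
    if z is not None: return o+r*(z-o[2])/r[2]
    return o+r*d
def px(n,P):
    c=ctrl.calibration(n);V=np.array(c['view']);q=V[:3,:3]@np.array(P,float)+V[:3,3]
    return np.array([c['fx']*q[0]/q[2]+c['cx'],c['fy']*q[1]/q[2]+c['cy']])
E
python3 - <<'E'
from h import *
np.set_printoptions(precision=1,suppress=True)
print(ctrl.sense())
for n in['scene','top']:
    cap(n,n+'0.png'); c=ctrl.calibration(n);V=np.array(c['view']);print(n,c['fx'],-V[:3,:3].T@V[:3,3],V[2,:3])
    for q in ['clamp','pendant1','thick_blank','thin_blank','unit','lever','nut']:
        print(q,[(np.array(b['box']).round().tolist(),round(b['conf'],2)) for b in ctrl.search_frame(n,q)])
    for q in ['seat','bar_mid','pivot','ball','nut_grip','foot_tip','drawer_floor','unit_drawer0_handle','clamp','unit','pendant1']:
        print(q,[(np.array(b['uv']).round(1).tolist(),round(b['conf'],2)) for b in ctrl.place_of(n,q)])
E
```

```text
pics
{'time_s': 0.0, 'joints': array([ 1. ,  0.3,  1.5,  0. ,  1.3, -0.2]), 'dq': array([-0., -0., -0., -0.,  0., -0.]), 'tau': array([  0. , -41.2, -26. ,  -0. ,   0. ,  -0. ]), 'eef_pos': array([179.3, 493.1, 230.7]), 'ee_rot': array([-0. ,  0.2,  1. , -0. ]), 'force': array([-0.3,  0.7,  1.3]), 'wrist_torque': array([0. , 0.1, 0.1]), 'grip_force': 0.0, 'grip_width': 1.0002825127352233}
scene 472.47104908827686 [1073.9 -567.3  724.8] [-0.5  0.6 -0.6]
clamp [([319.0, 131.0, 386.0, 177.0], 0.86), ([340.0, 188.0, 423.0, 241.0], 0.71), ([172.0, 285.0, 321.0, 349.0], 0.43)]
pendant1 [([245.0, 238.0, 265.0, 262.0], 0.95), ([359.0, 292.0, 398.0, 310.0], 0.68), ([306.0, 271.0, 336.0, 298.0], 0.58)]
thick_blank [([291.0, 228.0, 332.0, 255.0], 0.67), ([188.0, 270.0, 215.0, 288.0], 0.37)]
thin_blank []
unit [([106.0, 285.0, 324.0, 480.0], 0.56)]
lever [([360.0, 188.0, 396.0, 200.0], 0.59), ([327.0, 138.0, 342.0, 146.0], 0.41), ([172.0, 284.0, 324.0, 351.0], 0.41)]
nut [([396.0, 189.0, 412.0, 204.0], 0.68), ([360.0, 133.0, 373.0, 146.0], 0.63)]
seat [([349.5, 158.8], 0.84), ([368.2, 193.8], 0.
[... 1290 characters left out ...]
t [([213.0, 242.3], 0.64)]
bar_mid [([105.0, 355.4], 0.58), ([201.5, 237.1], 0.56)]
pivot [([176.4, 260.7], 0.62), ([86.3, 377.2], 0.57), ([260.4, 151.6], 0.25)]
ball [([109.6, 396.8], 0.89), ([222.5, 321.5], 0.75), ([175.2, 258.4], 0.61), ([197.0, 279.8], 0.5)]
nut_grip [([88.3, 346.7], 0.92), ([192.0, 227.5], 0.59), ([199.9, 237.4], 0.51)]
foot_tip []
drawer_floor [([423.2, 240.3], 0.82), ([261.9, 153.4], 0.71)]
unit_drawer0_handle [([389.7, 265.9], 0.59), ([329.9, 242.4], 0.39)]
clamp [([329.3, 246.0], 0.7), ([124.7, 360.4], 0.65), ([216.7, 247.6], 0.58)]
unit [([480.0, 196.1], 0.98)]
pendant1 [([318.0, 188.6], 0.95), ([331.2, 243.8], 0.86), ([333.5, 329.9], 0.83), ([228.1, 255.4], 0.82)]
```

View pics/top0.png

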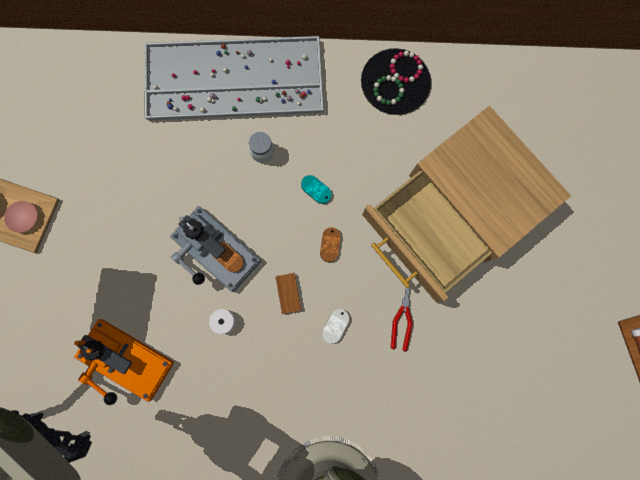

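View pics/scene0.png

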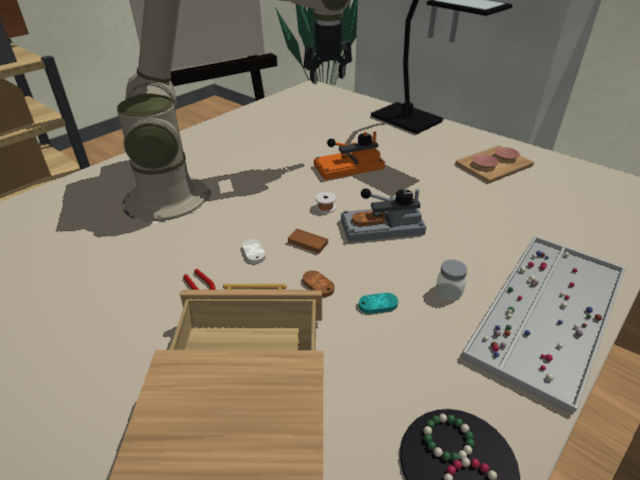

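The top view shows candidates for a pendant: brown (331,244) is the real one, while turquoise (317,189) and white (336,326) are look-alikes. A further pendant sits in the grey clamp at (232,260). For the clamp: grey (215,248) is the real one and orange (125,360) is a look-alike. The blank is at (288,294) and the drawer is open at (430,235).

```bash
cat >> h.py <<'E'
np.set_printoptions(precision=2,suppress=True)
def cloud(n,d):
    c=ctrl.calibration(n);V=np.array(c['view']);R=V[:3,:3];t=V[:3,3]
    v,u=np.mgrid[:480,:640]
    P=np.stack([(u-c['cx'])/c['fx']*d,(v-c['cy'])/c['fy']*d,d],-1)
    return (P-t)@R
def rect(W,m):
    k,l,s,_=cv2.connectedComponentsWithStats(m.astype(np.uint8))
    i=1+np.argmax(s[1:,4]); q=W[l==i]
    (cx,cy),(a,b),an=cv2.minAreaRect(q[:,:2].astype(np.float32))
    if a<b: a,b=b,a; an+=90
    return np.array([cx,cy,a,b,an,np.median(q[:,2]),len(q)])
def box(m,b):
    o=np.zeros_like(m);o[b[1]:b[3],b[0]:b[2]]=m[b[1]:b[3],b[0]:b[2]];return o
E
python3 - <<'E'
from h import *
p,d=cap('top');W=cloud('top',d);z=W[...,2]
print('bench z',np.median(z[330:350,240:300]))
hsv=cv2.cvtColor(p,cv2.COLOR_RGB2HSV)
brown=(hsv[...,1]>120)&((hsv[...,0]<20))
print('clamp',rect(W,box((z>14)&(z<40),(165,200,268,298))))
print('clamp hi',rect(W,box((z>60),(165,200,268,298))))
print('blank',rect(W,box(brown,(265,262,310,322))))
print('pend1',rect(W,box(brown,(312,222,350,270))))
print('pend0',rect(W,box(brown,(205,240,250,275))))
print('unit',rect(W,box((z>94)&(z<110),(360,100,575,310))))
fb=box((z>80)&(z<95),(355,190,460,310));print('front',rect(W,fb))
# zoomed crops
a=cv2.resize(p[195:300,160:270],None,fx=5.5,fy=5.5,interpolation=cv2.INTER_CUBIC)
cv2.imwrite('pics/c1.png',a[:,:,::-1])
for uv,zz in [((198.5,279),None),((192,228),None),((175.2,258.4),None)]:
    u,v=map(int,uv);print(uv,W[v-2:v+3,u-2:u+3].reshape(-1,3).mean(0),z[v-2:v+3,u-2:u+3])
E
```

```text
bench z 0.2627457575576808
clamp [ 529.06  289.08  200.03  133.64   50.28   28.53 2223.  ]
clamp hi [491.56 199.15 371.92  41.48  55.1   74.92 789.  ]
blank [425.75  98.36 125.3   52.12  17.87  16.04 728.  ]
pend1 [559.97   7.09  81.85  43.1  173.2   12.18 548.  ]
pend0 [454.41 168.1  277.33  42.61  49.56  41.83 451.  ]
unit [  707.61  -360.78   280.87   228.71    40.71   100.1  11621.  ]
front [ 539.44 -164.46  273.34   26.8    40.02   87.22  909.  ]
(198.5, 279) [464.23 302.83  71.83] [[70.7  72.66 74.6  71.49 74.25]
 [70.12 74.74 72.03 71.54 71.09]
 [72.43 71.95 69.47 75.54 70.48]
 [73.35 68.13 70.83 72.22 71.31]
 [70.06 72.04 71.46 70.9  72.26]]
(192, 228) [565.63 305.56 149.11] [[ 106.63  110.69  110.08  101.45 1221.28]
 [ 107.47  110.12  111.56  109.72   99.11]
 [ 108.5   111.34  111.35  104.58   95.56]
 [ 100.76  106.28  106.74   99.19   96.79]
 [  97.42   99.32  100.96   99.35  101.39]]
(175.2, 258.4) [514.29 366.49  36.25] [[36.42 41.41 35.52 37.65 39.78]
 [38.55 38.04 42.7  34.22 40.13]
 [38.99 40.51 33.56 37.34 38.53]
 [38.56 34.87 38.15 33.95 38.36]
 [-2.09 39.01 37.65 39.12 35.43]]
```

View pics/c1.png

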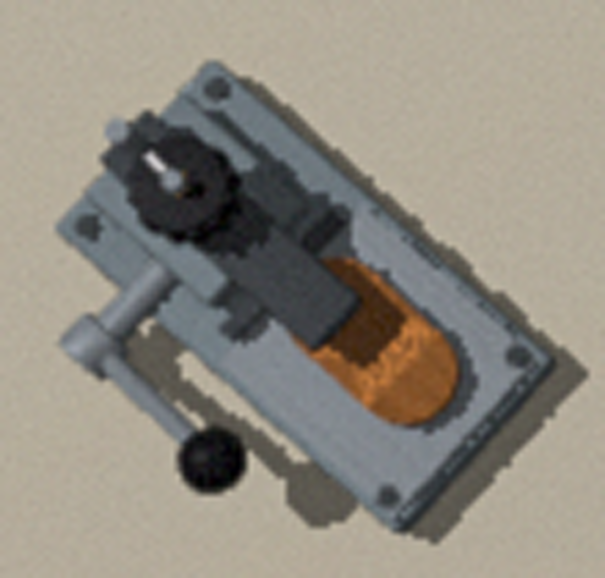

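The crop shows the grey clamp with its lever closed and its ball at lower left. The brown pendant is under the foot, and the white nut index points rearward. I'll refine the poses and work out the first move.

```bash
cat >> h.py <<'E'
from scipy.spatial.transform import Rotation as Rn
def tyaw():
    q=ctrl.sense()['ee_rot'];R=Rn.from_quat(np.r_[q[1:],q[0]]).as_matrix();return np.arctan2(R[1,1],R[0,1])
def go(P,yaw=None):  # offset cm to reach P with tool-y along yaw (mod pi)
    s=ctrl.sense();o=(np.array(P)-s['eef_pos'])/10
    sp=0 if yaw is None else (yaw-tyaw()+np.pi/2)%np.pi-np.pi/2
    print('offset',o,'spin %.3f'%sp,'q',s['joints'],'t',s['time_s'],'w',s['grip_width'])
E
python3 - <<'E'
from h import *
D=[];
for i in range(4):
    p,d=cap('top');d=d.astype(float);d[d<100]=np.nan;D.append(d)
d=np.nanmedian(D,0);d[np.isnan(d)]=0
W=cloud('top',d);z=W[...,2];ok=(d>0)
a=np.radians(50.28);X=np.array([np.cos(a),np.sin(a)]);Y=np.array([-X[1],X[0]])
C=np.array([542,278.3]);L=np.stack([(W[...,:2]-C)@X,(W[...,:2]-C)@Y,z],-1)
R=box(ok,(160,190,270,300))
m=R&(z>20)&(z<34)&(L[...,1]<60)
for t in (-2,-1,0,1,2):
    b=a+np.radians(t);X2=np.array([np.cos(b),np.sin(b)]);q=(W[m][:,:2]-C);qx=q@X2;qy=q@np.array([-X2[1],X2[0]])
    print(t,'x',np.percentile(qx,[.3,99.7]),'y',np.percentile(qy,[.3,99.7]))
m=R&(z>64)&(z<80)&(abs(L[...,1])<25);print('bar',rect(L,m),np.median(z[m]))
k=m&(L[...,0]<10)&(L[...,0]>-28)&(abs(L[...,1])<11);print('bar front z',z[k].mean(),k.sum())
m=R&(z>88)&(z<115)&(abs(L[...,1])<40);print('nut',rect(L,m))
m=R&(z>50)&(z<80)&(L[...,1]>58)&(L[...,1]<95)&(L[...,0]<-15);print('ball',rect(L,m),rect(W,m)[:2],z[m].max())
m=R&(abs(z-30)<3)&(L[...,0]<-30)&(abs(L[...,1])<44);an=m&(abs(L[...,1])>26);print('anvil z',z[an].mean())
g=cv2.cvtColor(p,cv2.COLOR_RGB2GRAY);kn=R&(z>92)&(g>130);print('index',L[kn][:,:2].mean(0),[c.tolist() for c in L[kn].round(0)][:12])
hsv=cv2.cvtColor(p,cv2.COLOR_RGB2HSV);br=(hsv[...,1]>120)&(hsv[...,0]<20)&ok
for n,b in (('blank',(265,262,310,322)),('pend1',(312,222,350,270))):
    r=rect(W,box(br&(z>6),b));print(n,r)
# pendant0 in clamp frame
m=box(br&(z>36)&(z<46),(205,240,250,280));print('p0',L[m].min(0),L[m].max(0))
print('tool yaw',np.degrees(tyaw()))
ball=C-30*X+75*Y;print('clampX',X,'ball',ball);go([*ball,120],a+np.pi/2)
E
```

```text
-2 x [-99.7   99.94] y [-51.81  58.99]
-1 x [-99.51  99.52] y [-50.74  58.21]
0 x [-99.2   99.43] y [-49.87  57.42]
1 x [-99.25  99.35] y [-50.63  56.6 ]
2 x [-99.77  99.84] y [-51.8   55.77]
bar [  4.45  -0.2   69.97  29.8  179.91  71.66 386.  ] 71.63186968723701
bar front z 71.87723173708929 165
nut [ 55.1   -3.21  53.58  42.42 148.47  98.62 310.  ]
ball [-28.27  75.43  26.2   24.78  41.77  68.36 123.  ] [465.92 304.76] 75.48370554698305
anvil z 29.865221429176295
index [71.91 -0.17] [[86.0, -4.0, 104.0], [88.0, 0.0, 104.0], [86.0, -1.0, 106.0], [84.0, -2.0, 105.0], [83.0, -4.0, 105.0], [86.0, 2.0, 105.0], [84.0, 1.0, 105.0], [82.0, -1.0, 106.0], [84.0, 4.0, 105.0], [83.0, 2.0, 105.0], [82.0, 1.0, 104.0], [80.0, -1.0, 104.0]]
blank [441.65 103.42  89.24  44.7   12.2   15.97 728.  ]
pend1 [560.13   6.87  81.88  42.7  172.97  11.97 545.  ]
p0 [-79.58 -25.58  37.47] [-1.66 17.19 45.43]
tool yaw 70.01919948110218
clampX [0.64 0.77] ball [465.14 303.15]
offset [ 28.57 -19.02 -11.13] spin 1.226 q [ 1.    0.31  1.5  -0.    1.33 -0.22] t 2.15 w 0.9966123711464577
```

Call:
{"fn": "send_rows", "kwargs": {
  "targets": [
    {"offset": [4, -2.5, -1], "spin": 0.12},
    {"offset": [8, -5, -2], "spin": 0.24},
    {"offset": [12, -7.5, -3], "spin": 0.36},
    {"offset": [15.5, -10, -4], "spin": 0.48},
    {"offset": [19, -12.5, -5], "spin": 0.6},
    {"offset": [22.5, -15, -6], "spin": 0.72},
    {"offset": [25.5, -17, -7], "spin": 0.84},
    {"offset": [28.6, -19, -8], "spin": 0.96}
  ],
  "grip": 0.55,
  "squeeze": 25
}}

```text
time_s: 2.82
eef_pos: [427.9, 328.4, 163.3]
ee_rot: [0.0, -0.279, 0.96, 0.0]
force: [-0.9, 1.1, -0.6]
grip_width: 0.548
grip_force: 0.0
```

```bash
cat >> h.py <<'E'
A=np.radians(50.28);CX=np.array([np.cos(A),np.sin(A)]);CY=np.array([-CX[1],CX[0]]);C=np.array([542,278.3])
def cl(x,y,z): return np.r_[C+x*CX+y*CY,z]
E
python3 -c "
from h import *
go(cl(-29,75,37),A+np.pi/2)
P=[]
for th in np.radians([20,32,44,56,68,80,92,104,112]):
    P.append(cl(50-85*np.cos(th),75,26+85*np.sin(th)))
P=np.array(P);print((P-P[0])/10)"
```

```text
offset [  3.79  -2.45 -12.63] spin 0.313 q [ 0.44  0.41  1.55  0.    1.18 -1.7 ] t 2.8167 w 0.547777591568048
[[0.   0.   0.  ]
 [0.5  0.6  1.6 ]
 [1.2  1.44 3.  ]
 [2.07 2.49 4.14]
 [3.07 3.69 4.97]
 [4.16 5.01 5.46]
 [5.29 6.37 5.59]
 [6.42 7.73 5.34]
 [7.14 8.59 4.97]]
```

Call:
{"fn": "send_rows", "kwargs": {
  "targets": [
    {"offset": [0, 0, 0], "spin": 0},
    {"offset": [0, 0, 0], "spin": 0}
  ]
}}

```text
time_s: 2.98
eef_pos: [427.5, 328.5, 162.8]
ee_rot: [-0.001, -0.274, 0.962, -0.0]
force: [-0.5, 1.4, 0.1]
grip_width: 0.549
grip_force: 0.0
```

```bash
python3 -c "
from h import *
go(cl(-29,75,37),A+np.pi/2)"
```

```text
offset [  3.83  -2.46 -12.58] spin 0.322 q [ 0.44  0.41  1.55  0.    1.18 -1.69] t 2.9833 w 0.5491111291766818
```

Call:
{"fn": "send_rows", "kwargs": {
  "targets": [
    {"offset": [1.3, -0.8, -1], "spin": 0.11},
    {"offset": [2.6, -1.6, -2], "spin": 0.22},
    {"offset": [3.8, -2.5, -3], "spin": 0.32},
    {"offset": [3.8, -2.5, -5.5], "spin": 0.32},
    {"offset": [3.8, -2.5, -8], "spin": 0.32},
    {"offset": [3.8, -2.5, -10], "spin": 0.32},
    {"offset": [3.8, -2.5, -10], "spin": 0.32}
  ]
}}

```text
time_s: 3.57
eef_pos: [461.9, 304.9, 60.3]
ee_rot: [-0.003, -0.426, 0.905, 0.0]
force: [-0.8, 0.5, -0.6]
grip_width: 0.55
grip_force: 0.0
```

```bash
python3 -c "
from h import *
go(cl(-29,75,37),A+np.pi/2)
p,d=cap('scene')
cv2.imwrite('pics/s1.png',cv2.resize(p[110:260,300:470],None,fx=4,fy=4)[:,:,::-1])"
```

```text
offset [ 0.38 -0.09 -2.33] spin -0.002 q [ 0.37  0.57  1.6   0.    0.98 -2.08] t 3.5667 w 0.5503277288641001
```

View pics/s1.png

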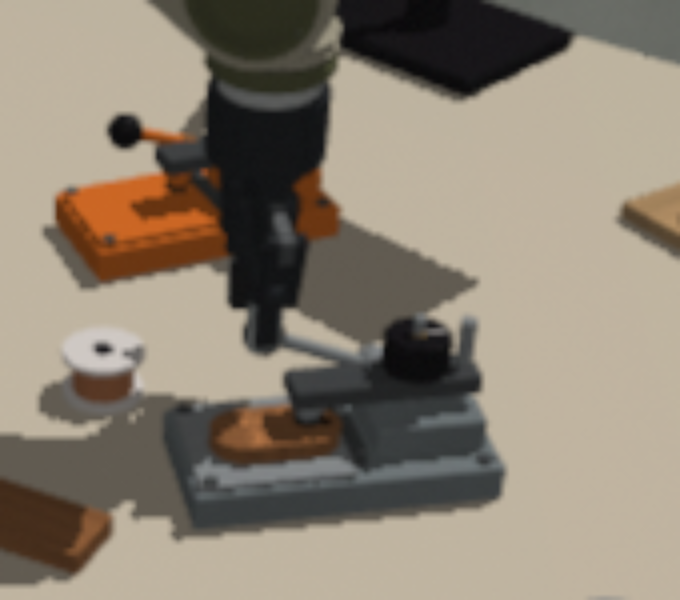

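The fingers straddle the ball at crop (262,335). Descend and grip.

Call:
{"fn": "send_rows", "kwargs": {
  "targets": [
    {"offset": [0.3, 0, -1.2], "spin": 0},
    {"offset": [0.3, 0, -2.3], "spin": 0},
    {"offset": [0.3, 0, -2.3], "spin": 0}
  ]
}}

```text
time_s: 3.87
eef_pos: [466.9, 304.6, 39.1]
ee_rot: [-0.001, -0.426, 0.905, 0.0]
force: [0.3, 0.2, -1.2]
grip_width: 0.552
grip_force: 0.0
```

Call:
{"fn": "send_rows", "kwargs": {
  "targets": [
    {"offset": [0, 0, 0], "spin": 0},
    {"offset": [0, 0, 0], "spin": 0},
    {"offset": [0, 0, 0], "spin": 0},
    {"offset": [0, 0, 0], "spin": 0},
    {"offset": [0, 0, 0], "spin": 0}
  ],
  "grip": 0.1,
  "squeeze": 30
}}

```text
time_s: 4.28
eef_pos: [467.5, 304.9, 40.9]
ee_rot: [0.0, -0.426, 0.905, 0.0]
force: [-3.3, 2.9, 3.7]
grip_width: 0.302
grip_force: 29.6
```

Call:
{"fn": "send_rows", "kwargs": {
  "targets": [
    {"offset": [0.25, 0.3, 0.8], "spin": 0},
    {"offset": [0.5, 0.6, 1.6], "spin": 0},
    {"offset": [0.85, 1.0, 2.3], "spin": 0},
    {"offset": [1.2, 1.44, 3.0], "spin": 0},
    {"offset": [1.6, 1.95, 3.6], "spin": 0},
    {"offset": [2.07, 2.5, 4.14], "spin": 0},
    {"offset": [2.55, 3.1, 4.6], "spin": 0},
    {"offset": [3.07, 3.7, 4.97], "spin": 0}
  ]
}}

```text
time_s: 4.95
eef_pos: [498.3, 342.0, 90.6]
ee_rot: [-0.001, -0.426, 0.905, -0.0]
force: [-2.8, 1.1, -6.8]
grip_width: 0.303
grip_force: 29.8
```

Call:
{"fn": "send_rows", "kwargs": {
  "targets": [
    {"offset": [0.55, 0.65, 0.27], "spin": 0},
    {"offset": [1.1, 1.3, 0.5], "spin": 0},
    {"offset": [1.65, 2.0, 0.6], "spin": 0},
    {"offset": [2.2, 2.65, 0.62], "spin": 0},
    {"offset": [2.8, 3.35, 0.55], "spin": 0},
    {"offset": [3.35, 4.0, 0.35], "spin": 0},
    {"offset": [4.1, 4.9, 0.0], "spin": 0},
    {"offset": [4.4, 5.3, -0.2], "spin": 0}
  ]
}}

```text
time_s: 5.62
eef_pos: [543.4, 396.3, 90.2]
ee_rot: [0.002, -0.426, 0.905, 0.0]
force: [-3.2, 0.4, 6.5]
grip_width: 0.294
grip_force: 28.7
```

```bash
python3 -c "
from h import *
s=ctrl.sense();q=s['eef_pos'];print(s['force'],s['grip_width'],(q[:2]-C)@CX,(q[:2]-C)@CY,q[2])
p,d=cap('scene')
cv2.imwrite('pics/s2.png',cv2.resize(p[110:260,300:470],None,fx=4,fy=4)[:,:,::-1])"
```

```text
[-3.22  0.4   6.48] 0.29367712036802274 91.65331342492354 74.30306611644679 90.1763980763309
```

View pics/s2.png

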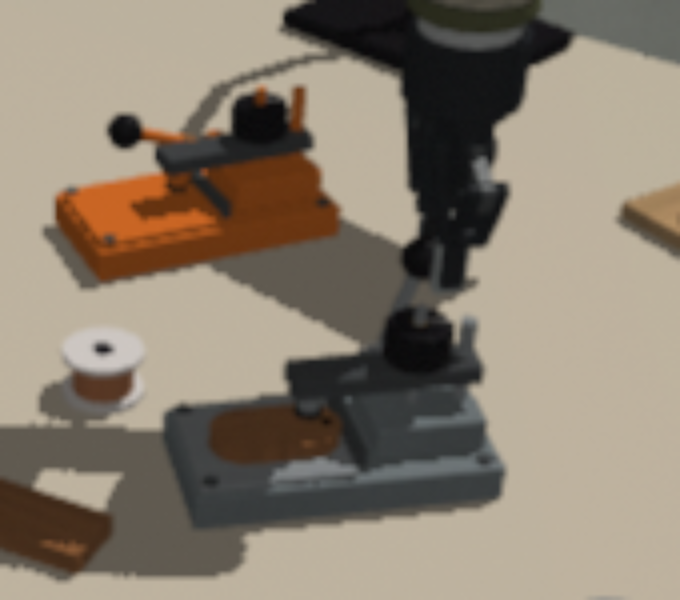

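Call:
{"fn": "send_rows", "kwargs": {
  "targets": [
    {"offset": [0, 0, 0], "spin": 0},
    {"offset": [0, 0, 0], "spin": 0},
    {"offset": [0, 0, 1], "spin": 0},
    {"offset": [0, 0, 4], "spin": 0},
    {"offset": [0, 0, 7], "spin": 0},
    {"offset": [-2, -2.4, 9], "spin": 0},
    {"offset": [-4, -4.8, 9], "spin": 0},
    {"offset": [-6, -7.2, 9], "spin": 0}
  ],
  "grip": 0.6
}}

```text
time_s: 6.33
eef_pos: [482.1, 321.8, 180.4]
ee_rot: [0.002, -0.426, 0.905, -0.0]
force: [1.0, -0.3, -0.2]
grip_width: 0.599
grip_force: 0.0
```

```bash
cat >> h.py <<'E'
def loc(n,k=1):
    D=[]
    for i in range(k):
        p,d=cap(n);d=d.astype(float);d[d<100]=np.nan;D.append(d)
    d=np.nanmedian(D,0);d[np.isnan(d)]=0;W=cloud(n,d)
    W[d==0]=np.nan
    return p,W,np.stack([(W[...,:2]-C)@CX,(W[...,:2]-C)@CY,W[...,2]],-1)
E
python3 -c "
from h import *
p,W,L=loc('scene',2)
g=p.max(-1)
m=(g<60)&(L[...,1]>58)&(L[...,1]<95)&(L[...,0]>30)&(L[...,0]<130)&(L[...,2]>60)&(L[...,2]<125)
print(rect(L,m),np.nanmax(L[m],0),np.nanmin(L[m],0))
print(px('scene',cl(82,75,105)))
for r in ctrl.place_of('scene','ball'): print(r['uv'],r['conf'])
s=ctrl.sense();q=s['eef_pos'];print(q,(q[:2]-C)@CX,(q[:2]-C)@CY)
"
```

```text
[ 76.6   67.72  24.18  14.17 146.03 111.41  78.  ] [ 89.7   78.24 120.54] [67.   59.26 73.5 ]
[405.9  174.43]
[330.8, 140.8] 0.58
[408.2, 174.2] 0.48
[250.3, 342.5] 0.17
[481.72 321.55 179.67] -5.247753608932001 74.00419073531249h.py:43: RuntimeWarning: All-NaN slice encountered
  d=np.nanmedian(D,0);d[np.isnan(d)]=0;W=cloud(n,d)
```

```bash
python3 -W ignore -c "
from h import *
for t in (98,105,112): print(px('scene',cl(50-85*np.cos(np.radians(t)),75,26+85*np.sin(np.radians(t)))))
for n in ('scene','top'):
    p,W,L=loc(n,4)
    m=(abs(L[...,1])<11)&(L[...,0]>-27)&(L[...,0]<20)&(abs(L[...,2]-76)<9);print(n,'bar',m.sum(),np.nanmean(L[m][:,2]))
    m=(abs(L[...,1])>28)&(abs(L[...,1])<40)&(L[...,0]>-90)&(L[...,0]<-20)&(abs(L[...,2]-30)<9);print('anvil',m.sum(),np.nanmean(L[m][:,2]))
go(cl(-58,0,100),A+np.pi/2)
"
```

```text
[398.6  173.34]
[402.31 173.71]
[405.84 174.5 ]
scene bar 93 79.35208329292175
anvil 128 30.275054244982293
top bar 204 79.161434276202
anvil 309 29.854245315429758
offset [ 2.24 -8.93 -7.8 ] spin -0.002 q [ 0.39  0.48  1.4  -0.    1.26 -2.06] t 6.8833 w 0.5961337712436726
```

Call:
{"fn": "send_rows", "kwargs": {
  "targets": [
    {"offset": [1.5, 1.8, 0], "spin": 0},
    {"offset": [2.8, 3.4, -2.7], "spin": 0},
    {"offset": [2.8, 3.4, -5.4], "spin": 0},
    {"offset": [2.8, 3.4, -8.1], "spin": 0},
    {"offset": [3.3, 4.0, -8.1], "spin": 0},
    {"offset": [3.8, 4.5, -8.1], "spin": 0},
    {"offset": [4.1, 4.95, -8.1], "spin": 0},
    {"offset": [4.25, 5.1, -8.1], "spin": 0}
  ],
  "grip": 0
}}

```text
time_s: 7.55
eef_pos: [523.6, 372.7, 96.0]
ee_rot: [-0.003, -0.426, 0.905, -0.001]
force: [-12.6, -13.6, 2.1]
grip_width: -0.003
grip_force: 8.7
```

```bash
python3 -W ignore -c "
from h import *
s=ctrl.sense();q=s['eef_pos'];print(s['force'],(q[:2]-C)@CX,(q[:2]-C)@CY,q[2],s['grip_width'])"
```

```text
[-12.56 -13.56   2.13] 60.84604625508866 74.47850137788551 95.95252789552838 -0.003077799378702051
```

Call:
{"fn": "send_rows", "kwargs": {
  "targets": [
    {"offset": [-0.7, -0.8, 0], "spin": 0},
    {"offset": [-1.0, -1.2, 3], "spin": 0},
    {"offset": [-1.0, -1.2, 6], "spin": 0},
    {"offset": [-1.2, -3.5, 8.5], "spin": 0},
    {"offset": [-1.2, -6.5, 8.5], "spin": 0},
    {"offset": [-1.2, -9.5, 8.5], "spin": 0},
    {"offset": [-1.3, -12, 7], "spin": 0},
    {"offset": [-1.3, -13.1, 5], "spin": 0}
  ],
  "grip": 0.75
}}

```text
time_s: 8.22
eef_pos: [512.9, 240.7, 148.9]
ee_rot: [0.002, -0.425, 0.905, -0.001]
force: [0.8, -0.1, -0.7]
grip_width: 0.75
grip_force: 0.0
```

```bash
python3 -W ignore -c "
from h import *
go(cl(-48,0,28),A+np.pi/2); print(ctrl.sense()['force'])
p,W,L=loc('top',1)
p,d=cap('scene');cv2.imwrite('pics/s3.png',cv2.resize(p[130:260,310:460],None,fx=4,fy=4)[:,:,::-1])
"
```

```text
offset [ -0.16   0.07 -12.09] spin -0.000 q [ 0.23  0.47  1.49 -0.    1.18 -2.22] t 8.2167 w 0.7497894694317153
[ 0.84 -0.15 -0.66]
```

Call:
{"fn": "send_rows", "kwargs": {
  "targets": [
    {"offset": [-0.15, 0.05, -3], "spin": 0},
    {"offset": [-0.15, 0.05, -6], "spin": 0},
    {"offset": [-0.15, 0.05, -9], "spin": 0},
    {"offset": [-0.15, 0.05, -11], "spin": 0},
    {"offset": [-0.15, 0.05, -12], "spin": 0},
    {"offset": [-0.15, 0.05, -12], "spin": 0}
  ]
}}

```text
time_s: 8.82
eef_pos: [509.9, 243.9, 26.1]
ee_rot: [-0.001, -0.426, 0.905, 0.0]
force: [-0.3, 0.0, -0.4]
grip_width: 0.75
grip_force: 0.0
```

Call:
{"fn": "send_rows", "kwargs": {
  "targets": [
    {"offset": [0, 0, 0], "spin": 0},
    {"offset": [0, 0, 0], "spin": 0},
    {"offset": [0, 0, 0], "spin": 0},
    {"offset": [0, 0, 0], "spin": 0},
    {"offset": [0, 0, 0], "spin": 0}
  ],
  "grip": 0.3,
  "squeeze": 40
}}

```text
time_s: 9.23
eef_pos: [511.5, 243.8, 29.3]
ee_rot: [0.002, -0.426, 0.905, -0.0]
force: [0.1, 0.8, 5.5]
grip_width: 0.501
grip_force: 42.0
```

Call:
{"fn": "send_rows", "kwargs": {
  "targets": [
    {"offset": [0, 0, 0.2], "spin": 0},
    {"offset": [-1.3, -1.55, 0.2], "spin": 0},
    {"offset": [-2.6, -3.1, 0.2], "spin": 0},
    {"offset": [-3.9, -4.65, 0.3], "spin": 0},
    {"offset": [-5.2, -6.2, 2], "spin": 0},
    {"offset": [-5.2, -6.2, 5], "spin": 0},
    {"offset": [-5.2, -6.2, 8], "spin": 0},
    {"offset": [-5.2, -6.2, 11], "spin": 0}
  ]
}}

```text
time_s: 9.9
eef_pos: [458.0, 180.9, 139.2]
ee_rot: [0.0, -0.425, 0.905, -0.0]
force: [0.6, 1.1, -1.0]
grip_width: 0.5
grip_force: 41.2
```

```bash
python3 -W ignore -c "
from h import *
s=ctrl.sense();print(s['grip_width'],s['grip_force'],s['force'])
# drawer
p,W,L=loc('top',2);z=W[...,2]
print('front',rect(W,box((z>80)&(z<93),(355,190,460,310))))
U=np.array([np.cos(np.radians(-49.3)),np.sin(np.radians(-49.3))]);
print('unit',rect(W,box((z>94)&(z<110),(360,100,575,310))))
print([r for r in ctrl.place_of('top','drawer_floor')][:2],px('top',[578,-209,22]))
go([578,-209,60],np.radians(40.7))
p,d=cap('scene','s4.png')
"
```

```text
0.500187341817866 41.160857398062944 [ 0.59  1.06 -1.02]
front [ 537.77 -162.83  273.48   21.04   40.28   87.37  885.  ]
unit [  707.81  -360.92   280.26   227.66    40.61   100.15 11690.  ]
[{'uv': [420.8, 240.7], 'conf': 0.62}] [420.55 238.71]
offset [ 11.87 -39.03  -7.96] spin 1.402 q [ 0.14  0.34  1.72 -0.    1.08 -2.31] t 10.05 w 0.5004551787268282
```

View pics/s4.png

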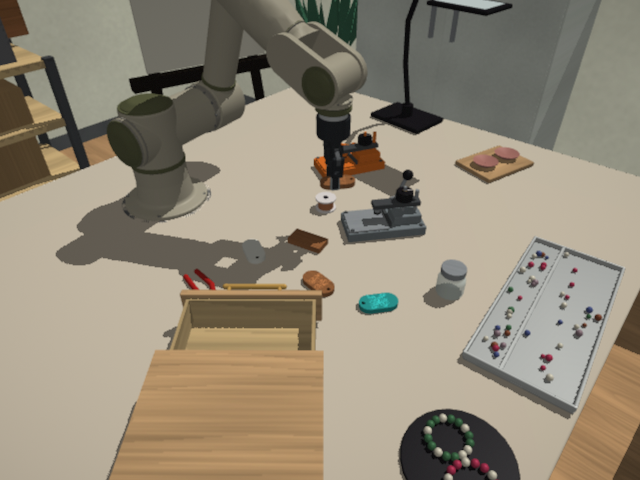

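Call:
{"fn": "send_rows", "kwargs": {
  "targets": [
    {"offset": [0.9, -2.1, 0.3], "spin": -0.11},
    {"offset": [1.8, -4.2, 0.5], "spin": -0.22},
    {"offset": [2.7, -6.3, 0.5], "spin": -0.33},
    {"offset": [3.6, -8.4, 0.5], "spin": -0.44},
    {"offset": [4.5, -10.5, 0.5], "spin": -0.55},
    {"offset": [5.4, -12.6, 0.5], "spin": -0.66},
    {"offset": [6.3, -14.7, 0.5], "spin": -0.77},
    {"offset": [7.2, -16.8, 0.5], "spin": -0.88}
  ]
}}

```text
time_s: 10.77
eef_pos: [530.0, 12.2, 140.8]
ee_rot: [-0.001, 0.003, 1.0, 0.0]
force: [0.9, 0.3, -0.3]
grip_width: 0.503
grip_force: 41.1
```

Call:
{"fn": "send_rows", "kwargs": {
  "targets": [
    {"offset": [1, -2.3, 0], "spin": -0.11},
    {"offset": [2, -4.6, 0], "spin": -0.22},
    {"offset": [3, -6.9, 0], "spin": -0.33},
    {"offset": [4.1, -9.2, 0], "spin": -0.44},
    {"offset": [5.1, -11.5, 0], "spin": -0.55},
    {"offset": [6.1, -13.8, 0], "spin": -0.66},
    {"offset": [7.1, -16.1, 0], "spin": -0.77},
    {"offset": [8.2, -18.6, 0], "spin": -0.86}
  ]
}}

```text
time_s: 11.43
eef_pos: [612.0, -173.5, 140.5]
ee_rot: [-0.002, 0.42, 0.908, 0.0]
force: [0.9, 0.2, -0.6]
grip_width: 0.502
grip_force: 46.9
```

```bash
python3 -W ignore -c "
from h import *
go([612.6,-173.3,36],np.radians(40.6))
print(ctrl.sense()['grip_force'])
p,d=cap('top');cv2.imwrite('pics/t2.png',p[80:360,180:580,::-1])
"
```

```text
offset [  0.06   0.02 -10.45] spin 0.004 q [-0.46  0.63  1.25  0.    1.26 -1.16] t 11.4333 w 0.502297004670348
46.94310832768679
```

View pics/t2.png

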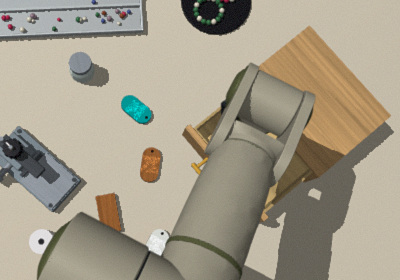

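Call:
{"fn": "send_rows", "kwargs": {
  "targets": [
    {"offset": [0, 0, -3], "spin": 0},
    {"offset": [0, 0, -6], "spin": 0},
    {"offset": [0, 0, -8.5], "spin": 0},
    {"offset": [0, 0, -10.5], "spin": 0},
    {"offset": [0, 0, -11.3], "spin": 0},
    {"offset": [0, 0, -11.3], "spin": 0}
  ]
}}

```text
time_s: 11.98
eef_pos: [610.9, -172.1, 26.3]
ee_rot: [-0.003, 0.417, 0.909, 0.0]
force: [-0.4, -0.4, 0.4]
grip_width: 0.501
grip_force: 47.0
```

Call:
{"fn": "send_rows", "kwargs": {
  "targets": [
    {"offset": [0, 0, 0], "spin": 0},
    {"offset": [0, 0, 0], "spin": 0},
    {"offset": [0, 0, 0], "spin": 0},
    {"offset": [0, 0, 3], "spin": 0},
    {"offset": [0, 0, 6], "spin": 0},
    {"offset": [0, 0, 9], "spin": 0},
    {"offset": [0, 0, 12], "spin": 0}
  ],
  "grip": 0.8
}}

```text
time_s: 12.57
eef_pos: [612.3, -172.8, 151.8]
ee_rot: [0.001, 0.417, 0.909, -0.0]
force: [-0.5, 0.7, 0.7]
grip_width: 0.803
grip_force: 0.0
```

```bash
python3 -W ignore -c "
from h import *
p,W,L=loc('top',2);z=W[...,2]
hsv=cv2.cvtColor(p,cv2.COLOR_RGB2HSV);br=(hsv[...,1]>120)&(hsv[...,0]<20)
for n,b in (('blank',(265,262,310,322)),('pend1',(305,215,360,280))):
    print(n,rect(W,box(br&(z>6)&(z<25),b)))
go([560,7,160],np.radians(83)); cap('scene','s5.png')
"
```

```text
blank [441.53 103.43  88.56  44.9   11.57  16.1  678.  ]
pend1 [560.02   6.89  81.53  42.66 172.76  11.93 546.  ]
offset [-5.44 18.07  0.41] spin 0.738 q [-0.46  0.62  1.24  0.    1.28 -1.17] t 12.6667 w 0.7966760567450514
```

Call:
{"fn": "send_rows", "kwargs": {
  "targets": [
    {"offset": [-0.7, 2.6, 0], "spin": 0.11},
    {"offset": [-1.6, 5.2, 0], "spin": 0.22},
    {"offset": [-2.4, 7.8, 0], "spin": 0.33},
    {"offset": [-3.2, 10.4, 0], "spin": 0.44},
    {"offset": [-4, 13, 0], "spin": 0.55},
    {"offset": [-4.8, 15.6, -1], "spin": 0.66},
    {"offset": [-5.4, 18, -3], "spin": 0.735},
    {"offset": [-5.4, 18, -6], "spin": 0.735}
  ]
}}

```text
time_s: 13.38
eef_pos: [557.9, 10.8, 89.9]
ee_rot: [0.001, 0.059, 0.998, 0.0]
force: [0.6, 0.3, -0.5]
grip_width: 0.8
grip_force: 0.0
```

```bash
python3 -W ignore -c "
from h import *
go([560,6.9,0],np.radians(82.8))
p,W,L=loc('scene',1);z=W[...,2]
hsv=cv2.cvtColor(p,cv2.COLOR_RGB2HSV);br=(hsv[...,1]>120)&(hsv[...,0]<20)
print(rect(W,box(br&(z>6)&(z<25),(290,260,345,305))))
print('drawer',rect(W,box(br&(z>26)&(z<45),(190,300,315,350))))
"
```

```text
offset [ 0.21 -0.39 -8.99] spin -0.007 q [-0.19  0.53  1.57  0.    1.04 -1.64] t 13.3833 w 0.7995636427898208
[564.87   8.41  84.47  41.98 173.39  11.9  453.  ]
drawer [ 616.75 -175.18   68.45   44.2   128.99   33.67  616.  ]
```

Call:
{"fn": "send_rows", "kwargs": {
  "targets": [
    {"offset": [0.3, -0.35, -3], "spin": 0},
    {"offset": [0.3, -0.35, -6], "spin": 0},
    {"offset": [0.3, -0.35, -8], "spin": 0},
    {"offset": [0.3, -0.35, -8.7], "spin": 0},
    {"offset": [0.3, -0.35, -8.7], "spin": 0}
  ]
}}

```text
time_s: 13.85
eef_pos: [560.4, 3.5, 0.9]
ee_rot: [-0.002, 0.063, 0.998, 0.0]
force: [-0.4, 0.4, -0.9]
grip_width: 0.799
grip_force: 0.0
```

Call:
{"fn": "send_rows", "kwargs": {
  "targets": [
    {"offset": [0, 0, 0], "spin": 0},
    {"offset": [0, 0, 0], "spin": 0},
    {"offset": [0, 0, 0], "spin": 0},
    {"offset": [0, 0, 0], "spin": 0},
    {"offset": [0, 0, 3], "spin": 0},
    {"offset": [0, 0, 6], "spin": 0},
    {"offset": [0, 0, 9], "spin": 0},
    {"offset": [0, 0, 12], "spin": 0}
  ],
  "grip": 0.3,
  "squeeze": 40
}}

```text
time_s: 14.52
eef_pos: [561.3, 3.7, 124.6]
ee_rot: [0.001, 0.063, 0.998, -0.0]
force: [1.5, -1.4, 0.3]
grip_width: 0.496
grip_force: 41.0
```

```bash
python3 -W ignore -c "
from h import *
go([536.7,-238.4,130],np.radians(40.6));print(ctrl.sense()['grip_force'])
"
```

```text
offset [ -2.46 -24.21   0.54] spin -0.736 q [-0.2   0.49  1.53 -0.    1.12 -1.65] t 14.5167 w 0.4957425522335936
40.95780909061432
```

Call:
{"fn": "send_rows", "kwargs": {
  "targets": [
    {"offset": [-0.3, -3.5, 0.5], "spin": -0.11},
    {"offset": [-0.6, -7, 1], "spin": -0.22},
    {"offset": [-0.9, -10.5, 1], "spin": -0.33},
    {"offset": [-1.2, -14, 1], "spin": -0.44},
    {"offset": [-1.5, -17.5, 1], "spin": -0.55},
    {"offset": [-1.8, -21, 1], "spin": -0.66},
    {"offset": [-2.1, -24.6, 1], "spin": -0.735},
    {"offset": [-2.1, -24.6, 1], "spin": -0.735}
  ]
}}

```text
time_s: 15.18
eef_pos: [539.5, -248.2, 133.1]
ee_rot: [0.001, 0.421, 0.907, -0.001]
force: [-0.3, 1.1, -0.6]
grip_width: 0.501
grip_force: 41.0
```

```bash
python3 -W ignore -c "
from h import *
go([540,-242.2,27],np.radians(40.6));print(ctrl.sense()['grip_force'])
"
```

```text
offset [  0.05   0.6  -10.61] spin 0.008 q [-0.63  0.55  1.41 -0.    1.18 -1.33] t 15.1833 w 0.5006684522148653
40.96981108188629
```

Call:
{"fn": "send_rows", "kwargs": {
  "targets": [
    {"offset": [0, 0.3, -3], "spin": 0},
    {"offset": [0, 0.6, -6], "spin": 0},
    {"offset": [0, 0.6, -8.5], "spin": 0},
    {"offset": [0, 0.6, -10], "spin": 0},
    {"offset": [0, 0.6, -10.5], "spin": 0},
    {"offset": [0, 0.6, -10.5], "spin": 0}
  ]
}}

```text
time_s: 15.68
eef_pos: [540.5, -236.4, 27.6]
ee_rot: [0.0, 0.417, 0.909, -0.0]
force: [0.7, 0.4, 1.3]
grip_width: 0.5
grip_force: 41.0
```

Call:
{"fn": "send_rows", "kwargs": {
  "targets": [
    {"offset": [0, 0, 0], "spin": 0},
    {"offset": [0, 0, 0], "spin": 0},
    {"offset": [0, 0, 0], "spin": 0},
    {"offset": [0, 0, 3], "spin": 0},
    {"offset": [0, 0, 6], "spin": 0},
    {"offset": [0, 0, 9], "spin": 0},
    {"offset": [0, 0, 10], "spin": 0}
  ],
  "grip": 0.8
}}

```text
time_s: 16.27
eef_pos: [541.7, -237.2, 132.2]
ee_rot: [0.004, 0.417, 0.909, -0.001]
force: [-0.2, -0.2, 1.1]
grip_width: 0.801
grip_force: 0.0
```

```bash
python3 -W ignore -c "
from h import *
U=np.array([.651,-.759]); f=np.array([538.5,-163.7])
go([*(f-85*U),130],np.radians(40.6));
print('handle',px('top',[*(f-42*U),50]))
p,W,L=loc('scene',2);z=W[...,2]
hsv=cv2.cvtColor(p,cv2.COLOR_RGB2HSV)
ye=(hsv[...,0]>15)&(hsv[...,0]<30)&(hsv[...,1]>150)
print('handle',rect(W,box(ye,(210,275,295,298))),rect(W,box(ye,(210,275,295,298)))[:2]-f)
cv2.imwrite('pics/s6.png',cv2.resize(p[220:370,150:350],None,fx=4,fy=4)[:,:,::-1])
"
```

```text
offset [-5.86 13.8  -0.22] spin -0.002 q [-0.61  0.54  1.43  0.    1.17 -1.32] t 16.2667 w 0.8012595584437245
handle [390.17 264.36]
handle [ 530.86 -116.19   83.26   11.64   35.58   65.29  155.  ] [-7.64 47.51]
```

View pics/s6.png

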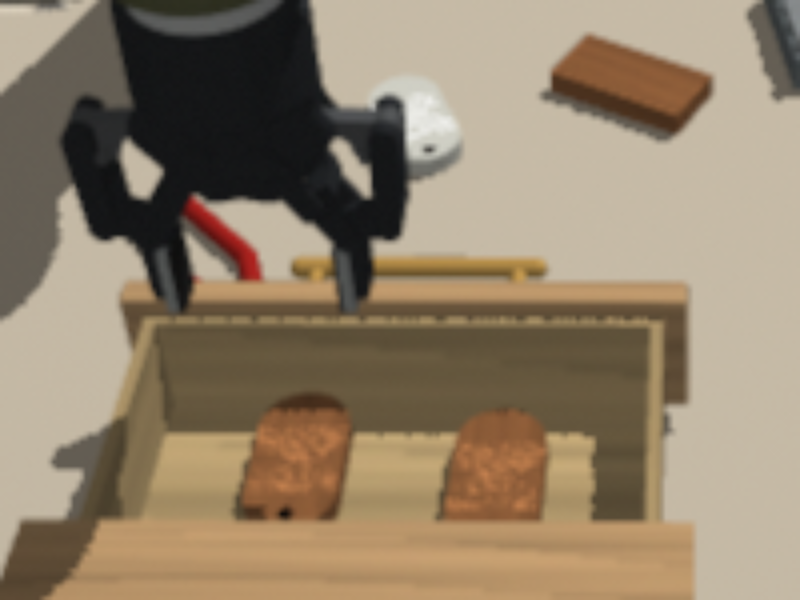

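Call:
{"fn": "send_rows", "kwargs": {
  "targets": [
    {"offset": [-1.2, 2.8, 1], "spin": 0},
    {"offset": [-2.4, 5.6, 1], "spin": 0},
    {"offset": [-3.6, 8.4, 1], "spin": 0},
    {"offset": [-4.8, 11.2, 1], "spin": 0},
    {"offset": [-5.9, 13.8, 0], "spin": 0},
    {"offset": [-5.9, 13.8, -3], "spin": 0},
    {"offset": [-5.9, 13.8, -6], "spin": 0},
    {"offset": [-5.9, 13.8, -8.5], "spin": 0}
  ],
  "grip": 0
}}

```text
time_s: 17.03
eef_pos: [480.0, -97.3, 39.5]
ee_rot: [-0.001, 0.417, 0.909, 0.0]
force: [1.3, -0.4, -1.1]
grip_width: 0.001
grip_force: 0.0
```

Call:
{"fn": "send_rows", "kwargs": {
  "targets": [
    {"offset": [1.3, -1.5, 0], "spin": 0},
    {"offset": [2.3, -2.7, 0], "spin": 0},
    {"offset": [3.3, -3.85, 0], "spin": 0},
    {"offset": [4.3, -5, 0], "spin": 0},
    {"offset": [5.3, -6.2, 0], "spin": 0},
    {"offset": [6.3, -7.35, 0], "spin": 0},
    {"offset": [7.3, -8.5, 0], "spin": 0},
    {"offset": [8.3, -9.7, 0], "spin": 0}
  ]
}}

```text
time_s: 17.7
eef_pos: [563.4, -195.0, 40.0]
ee_rot: [-0.002, 0.417, 0.909, 0.0]
force: [-1.1, 1.9, -0.2]
grip_width: -0.005
grip_force: 0.9
```

```bash
python3 -W ignore -c "
from h import *
U=np.array([.651,-.759]); f=np.array([538.5,-163.7]);s=ctrl.sense();print((s['eef_pos'][:2]-f)@U,(s['eef_pos'][:2]-f)@np.array([.759,.651]),s['force'])
p,W,L=loc('scene',1);z=W[...,2]
p,d=cap('scene');cv2.imwrite('pics/s7.png',cv2.resize(p[220:370,150:350],None,fx=4,fy=4)[:,:,::-1])
"
```

```text
39.950076236517745 -1.4875910238849386 [-1.05  1.88 -0.17]
```

Call:
{"fn": "send_rows", "kwargs": {
  "targets": [
    {"offset": [0.7, -0.8, 0], "spin": 0},
    {"offset": [1.4, -1.6, 0], "spin": 0},
    {"offset": [2.0, -2.3, 0], "spin": 0},
    {"offset": [2.4, -2.8, 0], "spin": 0},
    {"offset": [2.6, -3.05, 0], "spin": 0}
  ]
}}

```text
time_s: 18.22
eef_pos: [589.8, -225.4, 41.2]
ee_rot: [-0.001, 0.417, 0.909, 0.0]
force: [-0.2, 2.0, -1.3]
grip_width: -0.0
grip_force: 0.8
```

Call:
{"fn": "send_rows", "kwargs": {
  "targets": [
    {"offset": [0.15, -0.2, 0], "spin": 0},
    {"offset": [0.3, -0.35, 0], "spin": 0},
    {"offset": [0.4, -0.45, 0], "spin": 0}
  ]
}}

```text
time_s: 18.47
eef_pos: [590.5, -226.2, 41.1]
ee_rot: [-0.007, 0.417, 0.909, 0.002]
force: [-24.4, 20.9, 14.9]
grip_width: -0.001
grip_force: 15.9
```

Call:
{"fn": "send_rows", "kwargs": {
  "targets": [
    {"offset": [-1.5, 1.7, 0], "spin": 0},
    {"offset": [-3.5, 4, 0], "spin": 0},
    {"offset": [-5, 6, 2], "spin": 0},
    {"offset": [-6, 8, 5], "spin": 0.11},
    {"offset": [-7, 10.5, 7], "spin": 0.22},
    {"offset": [-8, 13, 8], "spin": 0.33},
    {"offset": [-9, 16, 8], "spin": 0.44},
    {"offset": [-10, 19, 8], "spin": 0.55}
  ],
  "grip": 0.8
}}

```text
time_s: 19.13
eef_pos: [493.6, -39.1, 122.9]
ee_rot: [0.001, 0.152, 0.988, -0.0]
force: [-0.0, 0.6, -0.8]
grip_width: 0.802
grip_force: 0.0
```

Call:
{"fn": "send_rows", "kwargs": {
  "targets": [
    {"offset": [-1, 2, 0], "spin": 0.11},
    {"offset": [-2, 4.5, 0], "spin": 0.22},
    {"offset": [-3, 7, 0], "spin": 0.33},
    {"offset": [-4, 9.5, 0], "spin": 0.44},
    {"offset": [-5, 12, 0], "spin": 0.52},
    {"offset": [-6.3, 13.6, 0], "spin": 0.52},
    {"offset": [-6.3, 13.6, 0], "spin": 0.52}
  ]
}}

```text
time_s: 19.72
eef_pos: [428.8, 98.1, 122.0]
ee_rot: [-0.001, -0.106, 0.994, 0.0]
force: [0.7, -2.0, -0.3]
grip_width: 0.8
grip_force: 0.0
```

```bash
python3 -W ignore -c "
from h import *
U=np.array([.651,-.759]); f=np.array([538.5,-163.7])
p,W,L=loc('scene',2);z=W[...,2]
hsv=cv2.cvtColor(p,cv2.COLOR_RGB2HSV);br=(hsv[...,1]>120)&(hsv[...,0]<20)
print('blank sc',rect(W,box(br&(z>6)&(z<25),(280,225,340,260))))
go([426.8,100.3,2],np.radians(101.9))
p,d=cap('scene','s8.png')
p,W,L=loc('top',2);z=W[...,2]
m=box((z>80)&(z<94),(355,150,480,310));r=rect(W,m);print('front',r,(r[:2]-f)@U)
m=box((z>94)&(z<110),(360,100,575,310));print(rect(W,m)); print(np.nanmin((W[m][:,:2]-f)@U))
"
```

```text
blank sc [447.39 104.87  89.53  43.66  11.73  15.74 483.  ]
offset [ -0.42   0.43 -12.03] spin -0.003 q [-0.05  0.26  1.88 -0.    1.   -1.83] t 19.8167 w 0.8015963794593692
front [ 645.82 -257.1   238.41   19.27   40.8    87.42  818.  ] 140.75962282104496
[  707.67  -360.94   280.23   227.56    40.61   100.11 11690.  ]
146.0270692372764
```

View pics/s8.png

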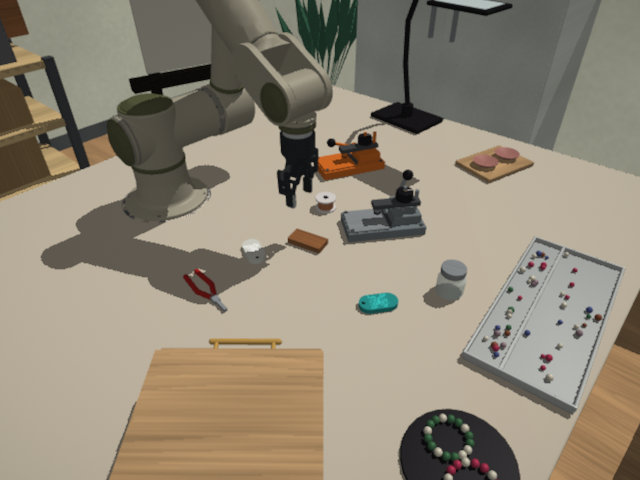

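Call:
{"fn": "send_rows", "kwargs": {
  "targets": [
    {"offset": [-0.2, 0.3, -3], "spin": 0},
    {"offset": [-0.3, 0.3, -6], "spin": 0},
    {"offset": [-0.3, 0.3, -9], "spin": 0},
    {"offset": [-0.3, 0.3, -11], "spin": 0},
    {"offset": [-0.3, 0.3, -11.7], "spin": 0},
    {"offset": [-0.3, 0.3, -11.7], "spin": 0}
  ]
}}

```text
time_s: 20.47
eef_pos: [427.8, 98.2, 4.1]
ee_rot: [-0.001, -0.104, 0.995, 0.0]
force: [-0.3, 0.3, 0.9]
grip_width: 0.801
grip_force: 0.0
```

Call:
{"fn": "send_rows", "kwargs": {
  "targets": [
    {"offset": [0, 0, 0], "spin": 0},
    {"offset": [0, 0, 0], "spin": 0},
    {"offset": [0, 0, 0], "spin": 0},
    {"offset": [0, 0, 0], "spin": 0},
    {"offset": [0, 0, 0], "spin": 0},
    {"offset": [0, 0, 0], "spin": 0}
  ],
  "grip": 0.3,
  "squeeze": 50
}}

```text
time_s: 20.97
eef_pos: [429.3, 98.5, 6.8]
ee_rot: [0.001, -0.105, 0.995, -0.0]
force: [-1.1, -0.3, 5.7]
grip_width: 0.524
grip_force: 51.0
```

```bash
python3 -W ignore -c "
from h import *
print(ctrl.sense()['eef_pos'],ctrl.sense()['force'])
go(cl(-118,0,80),A+np.pi/2)
"
```

```text
[429.28  98.53   6.8 ] [-1.09 -0.29  5.74]
offset [3.73 8.9  7.32] spin 0.668 q [-0.04  0.47  1.97 -0.    0.69 -1.82] t 20.9667 w 0.5236612260246211
```

Call:
{"fn": "send_rows", "kwargs": {
  "targets": [
    {"offset": [0, 0, 2], "spin": 0},
    {"offset": [0, 0, 4.5], "spin": 0},
    {"offset": [0.6, 1.5, 7], "spin": 0.11},
    {"offset": [1.2, 3, 7.5], "spin": 0.22},
    {"offset": [1.8, 4.5, 7.5], "spin": 0.33},
    {"offset": [2.4, 6, 7.5], "spin": 0.44},
    {"offset": [3.1, 7.5, 7.5], "spin": 0.55},
    {"offset": [3.7, 8.9, 7.5], "spin": 0.668}
  ]
}}

```text
time_s: 21.63
eef_pos: [466.1, 188.6, 81.7]
ee_rot: [0.001, -0.427, 0.904, -0.0]
force: [0.2, -0.0, -0.5]
grip_width: 0.519
grip_force: 51.6
```

Call:
{"fn": "send_rows", "kwargs": {
  "targets": [
    {"offset": [0, 0, 0], "spin": 0},
    {"offset": [0, 0, 0], "spin": 0},
    {"offset": [0, 0, 0], "spin": 0}
  ]
}}

```text
time_s: 21.88
eef_pos: [465.1, 187.2, 80.7]
ee_rot: [0.0, -0.423, 0.906, -0.0]
force: [-0.5, -0.2, -0.9]
grip_width: 0.519
grip_force: 51.6
```

```bash
python3 -W ignore -c "
from h import *
s=ctrl.sense();print(s['eef_pos'],s['force'],s['grip_width'],s['grip_force'])
go(cl(-115,0,40),A+np.pi/2)
p,W,L=loc('scene',3)
hsv=cv2.cvtColor(p,cv2.COLOR_RGB2HSV);br=(hsv[...,1]>100)&(hsv[...,0]<20)&(L[...,2]>45)&(L[...,2]<110)&(abs(L[...,1])<40)&(L[...,0]<-30)&(L[...,0]>-170)
print(rect(L,br))
m=br&(L[...,0]>-97)&(L[...,0]<-60);print(m.sum(),np.nanpercentile(L[m][:,2],[5,25,50,75,95]))
cv2.imwrite('pics/s9.png',cv2.resize(p[130:270,270:450],None,fx=4,fy=4)[:,:,::-1])
"
```

```text
[465.14 187.24  80.69] [-0.46 -0.17 -0.88] 0.518591085824125 51.57697856426239
offset [ 0.34  0.26 -4.07] spin 0.003 q [ 0.15  0.44  1.75 -0.    0.95 -2.3 ] t 21.8833 w 0.518591085824125
[-84.34  -1.41  50.3   44.32   2.42  89.35 249.  ]
207 [77.51 85.32 89.46 90.2  90.89]
```

View pics/s9.png

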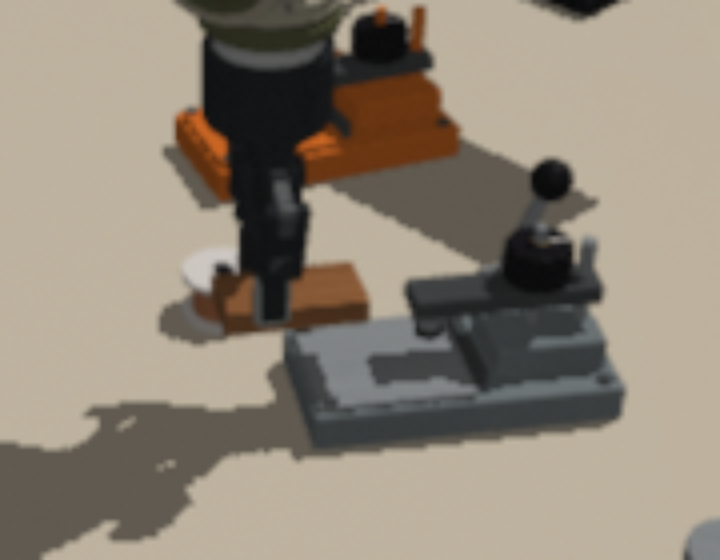

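```bash
python3 -W ignore -c "
from h import *
s=w('top',(222,321),z=34)[:2]-C;print('spool',s@CX,s@CY)
go(cl(-102,0,37.5),A+np.pi/2)
"
```

```text
spool -129.42585954665373 112.50326278318842
offset [ 1.16  1.27 -4.3 ] spin 0.002 q [ 0.15  0.44  1.75 -0.    0.95 -2.3 ] t 22.0333 w 0.5149306761941548
```

Call:
{"fn": "send_rows", "kwargs": {
  "targets": [
    {"offset": [0.6, 0.7, -1], "spin": 0},
    {"offset": [1.15, 1.3, -2.5], "spin": 0},
    {"offset": [1.15, 1.3, -3.6], "spin": 0},
    {"offset": [1.15, 1.3, -4.1], "spin": 0},
    {"offset": [1.15, 1.3, -4.3], "spin": 0},
    {"offset": [1.15, 1.3, -4.3], "spin": 0}
  ]
}}

```text
time_s: 22.53
eef_pos: [476.3, 200.2, 37.2]
ee_rot: [-0.001, -0.424, 0.905, 0.0]
force: [0.6, 0.1, 0.1]
grip_width: 0.515
grip_force: 51.6
```

```bash
python3 -W ignore -c "
from h import *
s=ctrl.sense();print(s['force'],s['wrist_torque'])
go(cl(-102,0,37),A+np.pi/2)
"
```

```text
[0.57 0.12 0.14] [ 0.07 -0.   -0.02]
offset [ 0.05 -0.04 -0.02] spin 0.001 q [ 0.17  0.54  1.73 -0.    0.87 -2.28] t 22.5333 w 0.5151081679572848
```

Not touching yet. Ease down in 0.5 mm steps.

Call:
{"fn": "send_rows", "kwargs": {
  "targets": [
    {"offset": [0, 0, -0.05], "spin": 0},
    {"offset": [0, 0, -0.1], "spin": 0},
    {"offset": [0, 0, -0.1], "spin": 0}
  ]
}}

```text
time_s: 22.78
eef_pos: [476.9, 200.4, 36.8]
ee_rot: [0.0, -0.425, 0.905, -0.0]
force: [-2.1, -2.2, 5.1]
grip_width: 0.519
grip_force: 52.1
```

Call:
{"fn": "send_rows", "kwargs": {
  "targets": [
    {"offset": [0, 0, -0.05], "spin": 0},
    {"offset": [0, 0, -0.1], "spin": 0},
    {"offset": [0, 0, -0.1], "spin": 0}
  ]
}}

```text
time_s: 23.03
eef_pos: [476.8, 200.4, 36.6]
ee_rot: [0.0, -0.425, 0.905, -0.0]
force: [-5.7, -4.2, 15.2]
grip_width: 0.521
grip_force: 53.2
```

Call:
{"fn": "send_rows", "kwargs": {
  "targets": [
    {"offset": [0, 0, 0.1], "spin": 0},
    {"offset": [0.5, 0.6, 0.1], "spin": 0},
    {"offset": [1.0, 1.2, 0.1], "spin": 0},
    {"offset": [1.5, 1.8, 0.1], "spin": 0},
    {"offset": [2.0, 2.4, 0.1], "spin": 0},
    {"offset": [2.4, 2.9, 0.1], "spin": 0}
  ]
}}

```text
time_s: 23.53
eef_pos: [501.2, 229.8, 36.8]
ee_rot: [-0.0, -0.425, 0.905, -0.0]
force: [-4.0, -5.4, 9.8]
grip_width: 0.519
grip_force: 52.6
```

Call:
{"fn": "send_rows", "kwargs": {
  "targets": [
    {"offset": [0.2, 0.25, 0], "spin": 0},
    {"offset": [0.4, 0.48, 0], "spin": 0},
    {"offset": [0.55, 0.65, 0], "spin": 0}
  ]
}}

```text
time_s: 23.78
eef_pos: [506.5, 236.1, 36.8]
ee_rot: [-0.0, -0.425, 0.905, -0.0]
force: [-5.0, -4.9, 8.8]
grip_width: 0.52
grip_force: 52.6
```

```bash
python3 -W ignore -c "
from h import *
s=ctrl.sense();q=s['eef_pos'];print(s['force'],s['wrist_torque'],(q[:2]-C)@CX,(q[:2]-C)@CY)
go(cl(-53,0,37),A+np.pi/2)
"
```

```text
[-4.98 -4.89  8.83] [-0.88  0.79  0.05] -55.1632199551307 0.30796643818131386
offset [0.16 0.15 0.02] spin 0.000 q [ 0.23  0.61  1.6  -0.    0.93 -2.22] t 23.7833 w 0.519622502584918
```

Sliding smoothly; push gently the last few mm until the stop reacts.

Call:
{"fn": "send_rows", "kwargs": {
  "targets": [
    {"offset": [0.06, 0.08, 0], "spin": 0},
    {"offset": [0.13, 0.15, 0], "spin": 0},
    {"offset": [0.19, 0.23, 0], "spin": 0}
  ]
}}

```text
time_s: 24.03
eef_pos: [507.9, 237.8, 36.8]
ee_rot: [-0.001, -0.425, 0.905, -0.001]
force: [-7.9, -13.4, 14.1]
grip_width: 0.52
grip_force: 53.0
```

Call:
{"fn": "send_rows", "kwargs": {
  "targets": [
    {"offset": [0.06, 0.08, 0], "spin": 0},
    {"offset": [0.13, 0.15, 0], "spin": 0},
    {"offset": [0.13, 0.15, 0], "spin": 0}
  ]
}}

```text
time_s: 24.28
eef_pos: [508.0, 237.9, 36.8]
ee_rot: [-0.004, -0.425, 0.905, -0.001]
force: [-13.0, -17.5, 17.7]
grip_width: 0.522
grip_force: 53.4
```

```bash
python3 -W ignore -c "
from h import *
s=ctrl.sense();q=s['eef_pos'];print(s['force'],s['wrist_torque'],(q[:2]-C)@CX,(q[:2]-C)@CY)
"
```

```text
[-13.01 -17.53  17.66] [-2.85  2.12 -0.07] -52.82270466394952 0.3249094524864198
```

Call:
{"fn": "send_rows", "kwargs": {
  "targets": [
    {"offset": [-0.1, -0.12, 0], "spin": 0},
    {"offset": [-0.1, -0.12, 0], "spin": 0}
  ]
}}

```text
time_s: 24.45
eef_pos: [507.9, 237.8, 36.8]
ee_rot: [-0.001, -0.425, 0.905, -0.001]
force: [-7.6, -9.6, 10.9]
grip_width: 0.516
grip_force: 52.8
```

Call:
{"fn": "send_rows", "kwargs": {
  "targets": [
    {"offset": [0, 0, 0], "spin": 0},
    {"offset": [0, 0, 0], "spin": 0},
    {"offset": [0, 0, 0], "spin": 0},
    {"offset": [0, 0, 1.5], "spin": 0},
    {"offset": [0, 0, 4.5], "spin": 0},
    {"offset": [0, 0, 7.5], "spin": 0},
    {"offset": [0, 0, 10.5], "spin": 0},
    {"offset": [0, 0, 13.5], "spin": 0}
  ],
  "grip": 0.75
}}

```text
time_s: 25.12
eef_pos: [508.4, 239.0, 172.6]
ee_rot: [0.0, -0.425, 0.905, 0.0]
force: [0.1, -0.3, 0.4]
grip_width: 0.748
grip_force: 0.0
```

Call:
{"fn": "send_rows", "kwargs": {
  "targets": [
    {"offset": [-3, -3.6, 1], "spin": 0},
    {"offset": [-5.5, -6.6, 2], "spin": 0}
  ]
}}

```text
time_s: 25.28
eef_pos: [456.7, 176.5, 191.0]
ee_rot: [0.001, -0.426, 0.905, -0.0]
force: [-0.5, -1.4, 0.6]
grip_width: 0.748
grip_force: 0.0
```

```bash
python3 -W ignore -c "
from h import *
p,W,L=loc('top',4)
hsv=cv2.cvtColor(p,cv2.COLOR_RGB2HSV);br=(hsv[...,1]>110)&(hsv[...,0]<20)&(abs(L[...,2]-46)<5)&(abs(L[...,1])<40)&(L[...,0]<15)&(L[...,0]>-120)
print('blank',rect(L,br),br.sum(),np.nanmin(L[br],0),np.nanmax(L[br],0))
m=(abs(L[...,1])<11)&(L[...,0]>-27)&(L[...,0]<20)&(abs(L[...,2]-79)<6);print('bar',m.sum(),np.nanmean(L[m][:,2]))
cv2.imwrite('pics/t3.png',cv2.resize(p[195:300,160:270],None,fx=5.5,fy=5.5,interpolation=cv2.INTER_CUBIC)[:,:,::-1])
go(cl(50,0,150),A+np.pi/2)
"
```

```text
blank [  2.75 -18.8    3.24   1.98  88.51  46.14   3.  ] 3 [  1.76 -20.45  45.94] [  3.78 -17.21  47.34]
bar 39 79.48790279051079
offset [11.72 14.04 -4.06] spin 0.001 q [ 0.13  0.27  1.66  0.    1.2  -2.32] t 25.4833 w 0.7492407497588149
```

View pics/t3.png

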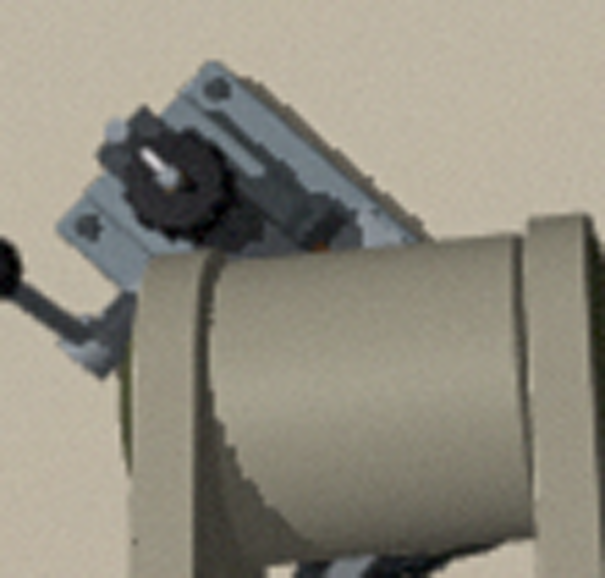

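The arm hides the blank at centre; the nut index at (160,165) points rearward. I'll check the blank with the scene camera and get the index angle from the top view.

```bash
cat > idx.py <<'E'
from h import *
def index(z):
    p,d=cap('top');c=px('top',cl(50,0,z));b=p.astype(int).min(-1)
    s=[]
    for v in range(int(c[1])-14,int(c[1])+15):
        for u in range(int(c[0])-14,int(c[0])+15):
            q=w('top',(u,v),z=z)[:2]-C;x,y=q@CX-50,q@CY
            if 5<np.hypot(x,y)<19.5 and b[v,u]>110: s.append((x,y,b[v,u]))
    s=np.array(s)
    if len(s)==0: print('no index');return
    m=np.average(s[:,:2],axis=0,weights=s[:,2]);print('index',len(s),m,np.arctan2(m[1],m[0]),s.round(0).tolist()[:20])
E
python3 -W ignore -c "
from idx import *
index(106)
p,W,L=loc('scene',3)
hsv=cv2.cvtColor(p,cv2.COLOR_RGB2HSV);br=(hsv[...,1]>100)&(hsv[...,0]<20)&(L[...,2]>32)&(L[...,2]<52)&(abs(L[...,1])<40)&(L[...,0]<25)&(L[...,0]>-120)
print('blank',rect(L,br))
q=br&(L[...,2]>43);print(np.nanpercentile(L[q][:,0],[1,50,99]),np.nanpercentile(L[q][:,1],[1,99]),np.nanmean(L[q][:,2]))
cv2.imwrite('pics/s10.png',cv2.resize(p[150:260,320:450],None,fx=5,fy=5,interpolation=cv2.INTER_CUBIC)[:,:,::-1])
"
```

```text
index 12 [11.08 -0.62] -0.05577055337270073 [[18.0, -2.0, 161.0], [16.0, 0.0, 174.0], [15.0, -1.0, 201.0], [13.0, -3.0, 115.0], [13.0, 0.0, 176.0], [12.0, -1.0, 200.0], [10.0, 0.0, 173.0], [8.0, -1.0, 171.0], [7.0, -2.0, 120.0], [7.0, 1.0, 144.0], [5.0, -1.0, 135.0], [5.0, 2.0, 139.0]]
blank [-35.64  -2.4   88.75  45.58   0.05  45.66 465.  ]
[-79.32 -42.24   6.84] [-23.89  18.72] 46.158526732859144
```

View pics/s10.png

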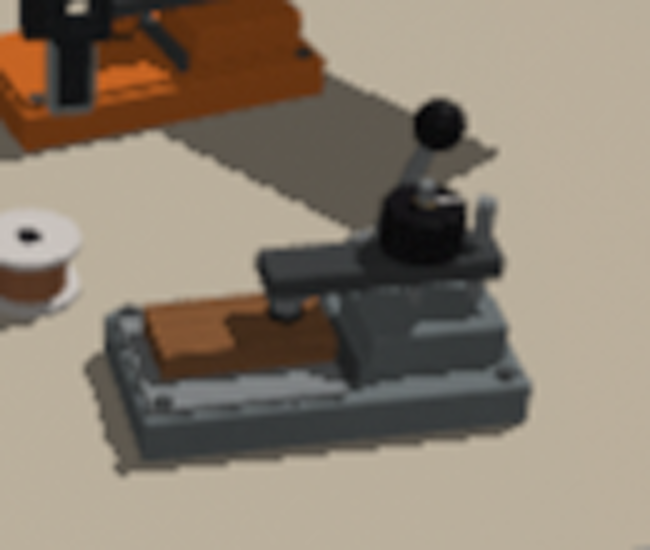

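```bash
python3 -W ignore -c "
from h import *
for z in (66,70,74,78,82,86): print(z,px('scene',cl(-113.5,-30,z)),px('scene',cl(-115+45,-23,z)))
go(cl(50,0,150))
print([px('scene',cl(x,y,46)) for x,y in((-85,-23),(-85,23))])
"
```

```text
66 [339.6  216.75] [356.49 213.44]
70 [339.64 215.4 ] [356.56 212.09]
74 [339.68 214.04] [356.64 210.74]
78 [339.72 212.67] [356.71 209.38]
82 [339.75 211.3 ] [356.78 208.01]
86 [339.79 209.92] [356.86 206.64]
offset [11.7  13.97 -3.95] spin 0.000 q [ 0.13  0.27  1.66  0.    1.2  -2.32] t 25.6833 w 0.7524932959833162
[array([350.2 , 220.68]), array([346.37, 210.33])]
```

Call:
{"fn": "send_rows", "kwargs": {
  "targets": [
    {"offset": [1.4, 1.7, -0.4], "spin": -0.12},
    {"offset": [2.9, 3.5, -0.8], "spin": -0.24},
    {"offset": [4.4, 5.2, -1.2], "spin": -0.36},
    {"offset": [5.8, 7, -1.6], "spin": -0.48},
    {"offset": [7.3, 8.7, -2], "spin": -0.6},
    {"offset": [8.8, 10.5, -2.4], "spin": -0.72},
    {"offset": [10.2, 12.2, -2.8], "spin": -0.84},
    {"offset": [11.7, 14, -3], "spin": -0.96}
  ],
  "grip": 0.7
}}

```text
time_s: 26.35
eef_pos: [573.9, 317.9, 158.4]
ee_rot: [-0.001, 0.044, 0.999, -0.0]
force: [-0.1, -0.2, -0.1]
grip_width: 0.7
grip_force: 0.0
```

Call:
{"fn": "send_rows", "kwargs": {
  "targets": [
    {"offset": [0, 0, 0], "spin": -0.12},
    {"offset": [0, 0, 0], "spin": -0.24},
    {"offset": [0, 0, 0], "spin": -0.36},
    {"offset": [0, 0, 0], "spin": -0.48},
    {"offset": [0, 0, 0], "spin": -0.6},
    {"offset": [0, 0, 0], "spin": -0.72},
    {"offset": [0, 0, 0], "spin": -0.84},
    {"offset": [0, 0, 0], "spin": -0.96}
  ]
}}

```text
time_s: 27.02
eef_pos: [573.5, 317.1, 159.0]
ee_rot: [-0.0, 0.5, 0.866, -0.0]
force: [0.2, -0.0, 0.2]
grip_width: 0.702
grip_force: 0.0
```

Call:
{"fn": "send_rows", "kwargs": {
  "targets": [
    {"offset": [0, 0, 0], "spin": -0.12},
    {"offset": [0, 0, 0], "spin": -0.24},
    {"offset": [0, 0, 0], "spin": -0.36},
    {"offset": [0, 0, 0], "spin": -0.48},
    {"offset": [0, 0, 0], "spin": -0.6},
    {"offset": [0, 0, 0], "spin": -0.72},
    {"offset": [0, 0, 0], "spin": -0.84},
    {"offset": [0, 0, 0], "spin": -0.96}
  ]
}}

```text
time_s: 27.68
eef_pos: [573.6, 317.1, 159.0]
ee_rot: [-0.0, 0.844, 0.537, -0.0]
force: [0.6, 0.4, -0.0]
grip_width: 0.701
grip_force: 0.0
```

Call:
{"fn": "send_rows", "kwargs": {
  "targets": [
    {"offset": [0, 0, 0], "spin": -0.12},
    {"offset": [0, 0, 0], "spin": -0.24},
    {"offset": [0, 0, 0], "spin": -0.36},
    {"offset": [0, 0, 0], "spin": -0.48},
    {"offset": [0, 0, 0], "spin": -0.6},
    {"offset": [0, 0, 0], "spin": -0.72},
    {"offset": [0, 0, 0], "spin": -0.84},
    {"offset": [0, 0, 0], "spin": -0.96}
  ]
}}

```text
time_s: 28.35
eef_pos: [573.6, 317.1, 159.0]
ee_rot: [0.0, 0.996, 0.087, -0.001]
force: [0.4, -0.2, -0.2]
grip_width: 0.703
grip_force: 0.0
```

```bash
python3 -W ignore -c "
from h import *
print(tyaw()-A)
go(cl(50,0,80),A+np.radians(47.6))
p,W,L=loc('scene',2)
m=(abs(L[...,1])<15)&(L[...,0]>74)&(L[...,0]<105)&(L[...,2]>85)&(L[...,2]<130);print(m.sum(),np.nanpercentile(L[m],[2,50,98],axis=0))
"
```

```text
-2.2747522757521463
offset [ 0.04 -0.04 -7.9 ] spin -0.036 q [0.33 0.66 1.16 0.   1.33 1.72] t 28.35 w 0.7027501284660298
37 [[ 75.88  -7.48  85.57]
 [ 85.87  -2.96  97.81]
 [ 92.07   0.85 105.72]]
```

Call:
{"fn": "send_rows", "kwargs": {
  "targets": [
    {"offset": [0.05, -0.05, -2.5], "spin": -0.04},
    {"offset": [0.05, -0.05, -5], "spin": -0.04},
    {"offset": [0.05, -0.05, -7], "spin": -0.04},
    {"offset": [0.05, -0.05, -7.8], "spin": -0.04},
    {"offset": [0.05, -0.05, -7.8], "spin": -0.04}
  ]
}}

```text
time_s: 28.87
eef_pos: [573.1, 315.9, 79.7]
ee_rot: [0.0, 0.997, 0.071, -0.002]
force: [0.7, 0.8, -0.1]
grip_width: 0.699
grip_force: 0.0
```

Call:
{"fn": "send_rows", "kwargs": {
  "targets": [
    {"offset": [0, 0, 0], "spin": 0},
    {"offset": [0, 0, 0], "spin": 0},
    {"offset": [0, 0, 0], "spin": 0},
    {"offset": [0, 0, 0], "spin": 0},
    {"offset": [0, 0, 0], "spin": 0}
  ],
  "grip": 0.25,
  "squeeze": 40
}}

```text
time_s: 29.28
eef_pos: [574.4, 318.3, 84.2]
ee_rot: [-0.002, 0.998, 0.07, 0.002]
force: [-0.9, 9.6, 0.5]
grip_width: 0.453
grip_force: 41.0
```

```bash
python3 -W ignore -c "
from h import *
print(tyaw()-A,ctrl.sense()['force'],ctrl.sense()['wrist_torque'])
go(cl(50,0,80),A+np.radians(47.6))
"
```

```text
-2.307764071143514 [-0.95  9.65  0.48] [ 1.52  0.14 -0.01]
offset [-0.05 -0.16 -0.42] spin -0.003 q [0.33 0.73 1.23 0.   1.17 1.76] t 29.2833 w 0.45288271051612544
```

Call:
{"fn": "send_rows", "kwargs": {
  "targets": [
    {"offset": [0.05, 0.1, 0.02], "spin": 0.12},
    {"offset": [0.1, 0.15, 0.03], "spin": 0.24},
    {"offset": [0.1, 0.15, 0.05], "spin": 0.36},
    {"offset": [0.1, 0.15, 0.06], "spin": 0.48},
    {"offset": [0.1, 0.15, 0.08], "spin": 0.6},
    {"offset": [0.1, 0.15, 0.1], "spin": 0.72},
    {"offset": [0.1, 0.15, 0.11], "spin": 0.84},
    {"offset": [0.1, 0.15, 0.12], "spin": 0.96}
  ]
}}

```text
time_s: 29.95
eef_pos: [575.9, 317.1, 85.4]
ee_rot: [0.001, 0.851, 0.525, 0.001]
force: [-0.8, -4.7, 2.6]
grip_width: 0.453
grip_force: 41.2
```

Call:
{"fn": "send_rows", "kwargs": {
  "targets": [
    {"offset": [0, 0, 0.02], "spin": 0.12},
    {"offset": [0, 0, 0.03], "spin": 0.24},
    {"offset": [0, 0, 0.05], "spin": 0.36},
    {"offset": [0, 0, 0.07], "spin": 0.48},
    {"offset": [0, 0, 0.07], "spin": 0.52},
    {"offset": [0, 0, 0.07], "spin": 0.52}
  ]
}}

```text
time_s: 30.45
eef_pos: [577.0, 316.9, 86.1]
ee_rot: [0.002, 0.689, 0.725, 0.002]
force: [3.8, -3.1, -0.7]
grip_width: 0.455
grip_force: 41.1
```

```bash
python3 -W ignore -c "
from h import *
s=ctrl.sense();print(tyaw()-A,s['force'],s['wrist_torque'],s['joints'])
"
```

```text
-0.826349298443612 [ 3.76 -3.1  -0.69] [-0.58 -0.83 -0.02] [ 0.33  0.73  1.23 -0.    1.18  0.27]
```

Call:
{"fn": "send_rows", "kwargs": {
  "targets": [
    {"offset": [0, 0, 0], "spin": 0},
    {"offset": [0, 0, 0], "spin": 0},
    {"offset": [0, 0, 0], "spin": 0},
    {"offset": [-0.1, 0, 0], "spin": -0.12},
    {"offset": [-0.1, 0, 0], "spin": -0.24},
    {"offset": [-0.1, 0, 0], "spin": -0.36},
    {"offset": [-0.1, 0, 0], "spin": -0.48},
    {"offset": [-0.1, 0, 0], "spin": -0.6}
  ],
  "grip": 0.65
}}

```text
time_s: 31.12
eef_pos: [574.0, 317.7, 84.3]
ee_rot: [-0.0, 0.874, 0.485, 0.0]
force: [1.1, -0.6, 0.4]
grip_width: 0.65
grip_force: 0.0
```

Call:
{"fn": "send_rows", "kwargs": {
  "targets": [
    {"offset": [0, 0, 0], "spin": -0.12},
    {"offset": [0, 0, 0], "spin": -0.24},
    {"offset": [0, 0, 0], "spin": -0.36},
    {"offset": [0, 0, 0], "spin": -0.48},
    {"offset": [0, 0, 0], "spin": -0.6},
    {"offset": [0, 0, 0], "spin": -0.72},
    {"offset": [0, 0, 0], "spin": -0.84},
    {"offset": [0, 0, 0], "spin": -0.88}
  ]
}}

```text
time_s: 31.78
eef_pos: [574.0, 317.7, 84.3]
ee_rot: [-0.0, 0.998, 0.066, 0.0]
force: [0.7, -0.0, -0.3]
grip_width: 0.649
grip_force: 0.0
```

Call:
{"fn": "send_rows", "kwargs": {
  "targets": [
    {"offset": [0, 0, 0], "spin": 0},
    {"offset": [0, 0, 0], "spin": 0},
    {"offset": [0, 0, 0], "spin": 0},
    {"offset": [0, 0, 0], "spin": 0},
    {"offset": [0, 0, 0], "spin": 0}
  ],
  "grip": 0.25
}}

```text
time_s: 32.2
eef_pos: [574.0, 318.6, 84.8]
ee_rot: [-0.001, 0.998, 0.07, 0.001]
force: [-2.2, 4.6, 4.2]
grip_width: 0.457
grip_force: 40.4
```

```bash
python3 -W ignore -c "
from idx import *
s=ctrl.sense();print(tyaw()-A,s['force'],s['wrist_torque'],s['eef_pos'],s['grip_width']);
p,d=cap('scene');cv2.imwrite('pics/s11.png',cv2.resize(p[150:230,350:450],None,fx=6,fy=6,interpolation=cv2.INTER_CUBIC)[:,:,::-1])
"
```

```text
-2.3072973482790506 [-2.22  4.59  4.19] [0.85 0.34 0.03] [573.95 318.61  84.79] 0.4571388597158422
```

Call:
{"fn": "send_rows", "kwargs": {
  "targets": [
    {"offset": [0, 0.05, 0.02], "spin": 0.12},
    {"offset": [0.05, 0.1, 0.03], "spin": 0.24},
    {"offset": [0.1, 0.1, 0.05], "spin": 0.36},
    {"offset": [0.1, 0.1, 0.06], "spin": 0.48},
    {"offset": [0.1, 0.1, 0.08], "spin": 0.6},
    {"offset": [0.1, 0.1, 0.1], "spin": 0.72},
    {"offset": [0.1, 0.1, 0.11], "spin": 0.84},
    {"offset": [0.1, 0.1, 0.12], "spin": 0.96}
  ]
}}

```text
time_s: 32.92
eef_pos: [575.5, 316.9, 86.0]
ee_rot: [0.001, 0.851, 0.525, -0.0]
force: [-0.6, -8.4, 6.1]
grip_width: 0.456
grip_force: 40.6
```

Call:
{"fn": "send_rows", "kwargs": {
  "targets": [
    {"offset": [0, 0, 0.02], "spin": 0.12},
    {"offset": [0, 0, 0.03], "spin": 0.24},
    {"offset": [0, 0, 0.05], "spin": 0.36},
    {"offset": [0, 0, 0.07], "spin": 0.48},
    {"offset": [0, 0, 0.07], "spin": 0.52},
    {"offset": [0, 0, 0.07], "spin": 0.52}
  ]
}}

```text
time_s: 33.42
eef_pos: [576.8, 316.6, 86.7]
ee_rot: [0.002, 0.689, 0.725, 0.0]
force: [5.7, -8.5, 3.2]
grip_width: 0.451
grip_force: 40.5
```

Call:
{"fn": "send_rows", "kwargs": {
  "targets": [
    {"offset": [0, 0, 0], "spin": 0},
    {"offset": [0, 0, 0], "spin": 0},
    {"offset": [0, 0, 0], "spin": 0},
    {"offset": [0, 0, 3], "spin": 0},
    {"offset": [0, 0, 6], "spin": 0},
    {"offset": [-1.8, -2.2, 8], "spin": 0},
    {"offset": [-4, -4.9, 10], "spin": 0},
    {"offset": [-6.5, -7.8, 10], "spin": 0}
  ],
  "grip": 0.7
}}

```text
time_s: 34.08
eef_pos: [510.5, 240.5, 189.3]
ee_rot: [0.002, 0.689, 0.725, 0.003]
force: [1.9, -0.1, 0.7]
grip_width: 0.7
grip_force: 0.0
```

Call:
{"fn": "send_rows", "kwargs": {
  "targets": [
    {"offset": [-2, -2.4, 0], "spin": 0},
    {"offset": [-4, -4.8, 0], "spin": 0},
    {"offset": [-6, -7.2, 0], "spin": 0},
    {"offset": [-6, -7.2, 0], "spin": 0}
  ]
}}

```text
time_s: 34.42
eef_pos: [447.0, 166.2, 185.7]
ee_rot: [-0.001, 0.69, 0.724, -0.001]
force: [-0.3, -0.1, -0.5]
grip_width: 0.699
grip_force: 0.0
```

```bash
python3 -W ignore -c "
from idx import *
print(tyaw()-A,ctrl.sense()['joints'])
index(109)
p,W,L=loc('top',4)
m=(abs(L[...,1])<11)&(L[...,0]>-27)&(L[...,0]<20)&(abs(L[...,2]-82)<6);print('bar',m.sum(),np.nanmean(L[m][:,2]))
hsv=cv2.cvtColor(p,cv2.COLOR_RGB2HSV);br=(hsv[...,1]>110)&(hsv[...,0]<20)&(abs(L[...,2]-46)<5)&(abs(L[...,1])<40)&(L[...,0]<15)&(L[...,0]>-120);print(rect(L,br))
p,W,L=loc('scene',4)
m=(abs(L[...,1])<11)&(L[...,0]>-27)&(L[...,0]<20)&(abs(L[...,2]-82)<6);print('bar',m.sum(),np.nanmean(L[m][:,2]))
hsv=cv2.cvtColor(p,cv2.COLOR_RGB2HSV);br=(hsv[...,1]>100)&(hsv[...,0]<20)&(L[...,2]>32)&(L[...,2]<52)&(abs(L[...,1])<40)&(L[...,0]<25)&(L[...,0]>-120)
print('blank',rect(L,br))
"
```

```text
-0.830340734351191 [ 0.11  0.25  1.7  -0.    1.19  0.06]
index 11 [-9.6   2.78] 2.859715521295643 [[6.0, 1.0, 129.0], [-5.0, 3.0, 133.0], [-7.0, 1.0, 203.0], [-8.0, 3.0, 209.0], [-10.0, 1.0, 172.0], [-10.0, 5.0, 124.0], [-12.0, 3.0, 204.0], [-13.0, 2.0, 139.0], [-13.0, 5.0, 147.0], [-15.0, 3.0, 201.0], [-16.0, 5.0, 133.0]]
bar 98 83.23113816707365
[ -2.89 -17.63  13.27   4.88 176.6   46.14  14.  ]
bar 95 83.7640169837406
blank [-35.24  -1.75  89.78  45.89   1.55  45.67 475.  ]
```

Call:
{"fn": "send_rows", "kwargs": {
  "targets": [
    {"offset": [1.1, 2.8, 0], "spin": -0.1},
    {"offset": [2.2, 5.6, 0], "spin": -0.2},
    {"offset": [3.4, 8.4, 0], "spin": -0.3},
    {"offset": [4.5, 11.2, 0], "spin": -0.4},
    {"offset": [5.6, 14, 0], "spin": -0.5},
    {"offset": [6.7, 16.8, 0], "spin": -0.6},
    {"offset": [7.8, 19.6, 0], "spin": -0.7},
    {"offset": [9, 22.3, 0], "spin": -0.74}
  ],
  "grip": 0.55,
  "squeeze": 35
}}

```text
time_s: 35.53
eef_pos: [540.1, 393.4, 185.4]
ee_rot: [-0.0, 0.906, 0.423, -0.0]
force: [0.6, 0.9, -0.8]
grip_width: 0.548
grip_force: 0.0
```

```bash
python3 -W ignore -c "
from h import *
go(cl(82,75,88),A-np.pi/2)
P=[]
for th in np.radians(np.linspace(112,18,17)):
    P.append(cl(50-85*np.cos(th),75,26+85*np.sin(th)))
P=np.array(P);print((P[:9]-P[0])/10);print((P[8:]-P[8])/10)
"
```

```text
offset [-0.34 -0.41 -9.74] spin 0.003 q [0.45 0.67 1.07 0.   1.4  1.15] t 35.5333 w 0.5480203562367771
[[ 0.    0.    0.  ]
 [-0.53 -0.63  0.28]
 [-1.07 -1.29  0.48]
 [-1.62 -1.95  0.59]
 [-2.18 -2.62  0.62]
 [-2.73 -3.29  0.55]
 [-3.28 -3.95  0.39]
 [-3.81 -4.59  0.15]
 [-4.33 -5.21 -0.18]]
[[ 0.    0.    0.  ]
 [-0.49 -0.59 -0.41]
 [-0.95 -1.15 -0.89]
 [-1.38 -1.66 -1.45]
 [-1.77 -2.13 -2.07]
 [-2.12 -2.55 -2.75]
 [-2.42 -2.91 -3.49]
 [-2.67 -3.22 -4.26]
 [-2.87 -3.45 -5.08]]
```

Call:
{"fn": "send_rows", "kwargs": {
  "targets": [
    {"offset": [-0.3, -0.4, -3], "spin": 0},
    {"offset": [-0.3, -0.4, -6], "spin": 0},
    {"offset": [-0.3, -0.4, -8.5], "spin": 0},
    {"offset": [-0.3, -0.4, -9.7], "spin": 0},
    {"offset": [-0.3, -0.4, -9.7], "spin": 0}
  ]
}}

```text
time_s: 35.95
eef_pos: [535.8, 387.0, 85.7]
ee_rot: [0.0, 0.905, 0.426, -0.003]
force: [-1.0, -0.4, -0.1]
grip_width: 0.546
grip_force: 0.0
```

Call:
{"fn": "send_rows", "kwargs": {
  "targets": [
    {"offset": [0, 0, 0], "spin": 0},
    {"offset": [0, 0, 0], "spin": 0},
    {"offset": [0, 0, 0], "spin": 0},
    {"offset": [0, 0, 0], "spin": 0},
    {"offset": [0, 0, 0], "spin": 0}
  ],
  "grip": 0.1
}}

```text
time_s: 36.37
eef_pos: [537.0, 388.5, 90.7]
ee_rot: [-0.001, 0.905, 0.426, 0.001]
force: [-3.4, 4.1, 1.2]
grip_width: 0.303
grip_force: 34.6
```

```bash
python3 -W ignore -c "
from h import *
go(cl(82,75,88),A-np.pi/2);print(ctrl.sense()['force'])"
```

```text
offset [-0.03  0.08 -0.27] spin -0.002 q [0.45 0.74 1.2  0.   1.2  1.14] t 36.3667 w 0.3031422692398372
[-3.36  4.13  1.2 ]
```

Call:
{"fn": "send_rows", "kwargs": {
  "targets": [
    {"offset": [-0.53, -0.63, 0.28], "spin": 0},
    {"offset": [-1.07, -1.29, 0.48], "spin": 0},
    {"offset": [-1.62, -1.95, 0.59], "spin": 0},
    {"offset": [-2.18, -2.62, 0.62], "spin": 0},
    {"offset": [-2.73, -3.29, 0.55], "spin": 0},
    {"offset": [-3.28, -3.95, 0.39], "spin": 0},
    {"offset": [-3.81, -4.59, 0.15], "spin": 0},
    {"offset": [-4.33, -5.21, -0.18], "spin": 0}
  ]
}}

```text
time_s: 37.03
eef_pos: [494.1, 336.3, 90.2]
ee_rot: [-0.001, 0.905, 0.426, 0.002]
force: [-0.9, -0.2, 0.3]
grip_width: 0.147
grip_force: 0.3
```

Call:
{"fn": "send_rows", "kwargs": {
  "targets": [
    {"offset": [-0.49, -0.59, -0.41], "spin": 0},
    {"offset": [-0.95, -1.15, -0.89], "spin": 0},
    {"offset": [-1.38, -1.66, -1.45], "spin": 0},
    {"offset": [-1.77, -2.13, -2.07], "spin": 0},
    {"offset": [-2.12, -2.55, -2.75], "spin": 0},
    {"offset": [-2.42, -2.91, -3.49], "spin": 0},
    {"offset": [-2.67, -3.22, -4.26], "spin": 0},
    {"offset": [-2.85, -3.43, -5.0], "spin": 0}
  ]
}}

```text
time_s: 37.7
eef_pos: [465.0, 300.7, 36.3]
ee_rot: [0.0, 0.905, 0.425, 0.0]
force: [-0.0, -0.0, 0.7]
grip_width: 0.098
grip_force: 0.0
```

```bash
python3 -W ignore -c "
from h import *
s=ctrl.sense();q=s['eef_pos'];print(s['force'],s['grip_width'],(q[:2]-C)@CX,(q[:2]-C)@CY,q[2])"
```

```text
[-0.03 -0.03  0.67] 0.09828788431993644 -31.929252112832266 73.52012152180295 36.33048421971737
```

The ball slipped out (opening 0.10). Find where the lever is.

Call:
{"fn": "send_rows", "kwargs": {
  "targets": [
    {"offset": [-2, -2.4, 1], "spin": 0},
    {"offset": [-4, -4.8, 3], "spin": 0},
    {"offset": [-4, -4.8, 6], "spin": 0},
    {"offset": [-4, -4.8, 9], "spin": 0},
    {"offset": [-4, -4.8, 12], "spin": 0}
  ],
  "grip": 0
}}

```text
time_s: 38.12
eef_pos: [424.9, 252.7, 158.0]
ee_rot: [-0.0, 0.905, 0.425, -0.0]
force: [0.2, 0.8, -1.0]
grip_width: 0.003
grip_force: 0.0
```

```bash
python3 -W ignore -c "
from h import *
p,W,L=loc('scene',2)
for r in ctrl.place_of('scene','ball'): print(r['uv'],r['conf'])
for t in range(20,113,8): print(t,px('scene',cl(50-85*np.cos(np.radians(t)),75,26+85*np.sin(np.radians(t)))))
cv2.imwrite('pics/s12.png',cv2.resize(p[130:260,310:460],None,fx=4,fy=4)[:,:,::-1])
s=ctrl.sense();q=s['eef_pos'];print(q,(q[:2]-C)@CX,(q[:2]-C)@CY,q[2])"
```

```text
[242.9, 342.6] 0.74
[391.4, 172.7] 0.61
[332.2, 142.4] 0.43
20 [362.92 194.55]
28 [364.93 190.89]
36 [367.49 187.39]
44 [370.55 184.15]
52 [374.04 181.22]
60 [377.91 178.67]
68 [382.06 176.58]
76 [386.41 174.97]
84 [390.86 173.89]
92 [395.32 173.37]
100 [399.68 173.4 ]
108 [403.85 174.  ]
[426.18 253.32 158.47] -93.22548002066262 73.1219132759744 158.47066211916663
```

View pics/s12.png

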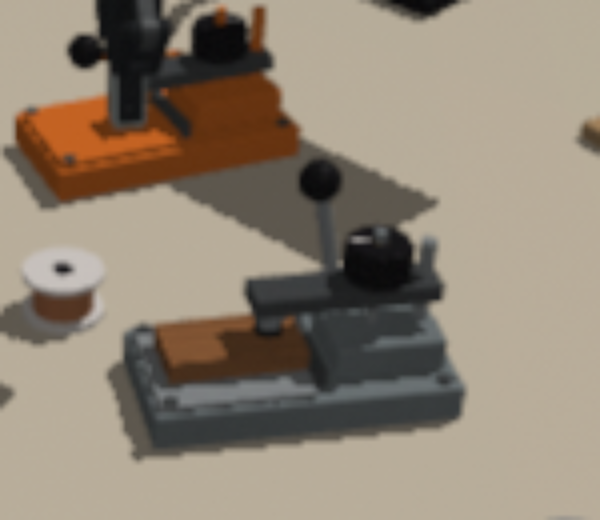

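```bash
python3 -W ignore -c "
from h import *
T0=83
go(cl(50-85*np.cos(np.radians(T0)),75,87),A-np.pi/2)
P=np.array([cl(50-85*np.cos(t),75,26+85*np.sin(t)) for t in np.radians(np.linspace(T0,17,15))]);print((P[:9]-P[0])/10);print((P[8:]-P[8])/10)
"
```

```text
offset [ 8.35 10.34 -7.15] spin -0.001 q [ 0.3   0.32  1.69 -0.    1.13  0.99] t 38.2667 w -0.0014608962214148155
[[ 0.    0.    0.  ]
 [-0.44 -0.53 -0.11]
 [-0.87 -1.05 -0.28]
 [-1.3  -1.56 -0.51]
 [-1.71 -2.05 -0.79]
 [-2.1  -2.53 -1.12]
 [-2.48 -2.98 -1.5 ]
 [-2.83 -3.41 -1.93]
 [-3.16 -3.8  -2.4 ]]
[[ 0.    0.    0.  ]
 [-0.3  -0.37 -0.51]
 [-0.58 -0.7  -1.06]
 [-0.83 -1.   -1.64]
 [-1.04 -1.25 -2.26]
 [-1.22 -1.47 -2.9 ]
 [-1.37 -1.65 -3.56]]
```

Call:
{"fn": "send_rows", "kwargs": {
  "targets": [
    {"offset": [2.1, 2.6, 0], "spin": 0},
    {"offset": [4.2, 5.2, 0], "spin": 0},
    {"offset": [6.3, 7.8, 0], "spin": 0},
    {"offset": [8.3, 10.3, 0], "spin": 0},
    {"offset": [8.3, 10.3, -2.5], "spin": 0},
    {"offset": [8.3, 10.3, -5], "spin": 0},
    {"offset": [8.3, 10.3, -7.1], "spin": 0},
    {"offset": [8.3, 10.3, -7.1], "spin": 0}
  ],
  "grip": 0.55,
  "squeeze": 60
}}

```text
time_s: 38.93
eef_pos: [505.6, 354.9, 79.7]
ee_rot: [-0.0, 0.905, 0.425, -0.005]
force: [-1.0, -0.7, 0.2]
grip_width: 0.549
grip_force: 0.0
```

```bash
python3 -W ignore -c "
from h import *
s=ctrl.sense();q=s['eef_pos'];print(s['force'],(q[:2]-C)@CX,(q[:2]-C)@CY,q[2])"
```

```text
[-1.05 -0.73  0.17] 35.622470927235945 76.95606850319584 79.65151451198705
```

Call:
{"fn": "send_rows", "kwargs": {
  "targets": [
    {"offset": [0, 0, 0], "spin": 0},
    {"offset": [0, 0, 0], "spin": 0},
    {"offset": [0, 0, 0], "spin": 0},
    {"offset": [0, 0, 0], "spin": 0},
    {"offset": [0, 0, 0], "spin": 0}
  ],
  "grip": 0.15
}}

```text
time_s: 39.35
eef_pos: [509.2, 355.5, 86.5]
ee_rot: [0.001, 0.905, 0.425, 0.001]
force: [3.9, -2.3, -9.0]
grip_width: 0.298
grip_force: 59.3
```

Call:
{"fn": "send_rows", "kwargs": {
  "targets": [
    {"offset": [-0.44, -0.53, -0.11], "spin": 0},
    {"offset": [-0.87, -1.05, -0.28], "spin": 0},
    {"offset": [-1.3, -1.56, -0.51], "spin": 0},
    {"offset": [-1.71, -2.05, -0.79], "spin": 0},
    {"offset": [-2.1, -2.53, -1.12], "spin": 0},
    {"offset": [-2.48, -2.98, -1.5], "spin": 0},
    {"offset": [-2.83, -3.41, -1.93], "spin": 0},
    {"offset": [-3.16, -3.8, -2.4], "spin": 0}
  ]
}}

```text
time_s: 40.02
eef_pos: [478.1, 317.7, 65.6]
ee_rot: [0.001, 0.905, 0.425, 0.002]
force: [-16.4, -21.1, 29.1]
grip_width: 0.273
grip_force: 58.2
```

Call:
{"fn": "send_rows", "kwargs": {
  "targets": [
    {"offset": [-0.3, -0.37, -0.51], "spin": 0},
    {"offset": [-0.58, -0.7, -1.06], "spin": 0},
    {"offset": [-0.83, -1.0, -1.64], "spin": 0},
    {"offset": [-1.04, -1.25, -2.26], "spin": 0},
    {"offset": [-1.22, -1.47, -2.9], "spin": 0},
    {"offset": [-1.35, -1.62, -3.45], "spin": 0}
  ]
}}

```text
time_s: 40.52
eef_pos: [462.9, 301.7, 26.9]
ee_rot: [-0.0, 0.905, 0.425, -0.0]
force: [0.5, -0.4, 1.2]
grip_width: 0.15
grip_force: 0.0
```

```bash
python3 -W ignore -c "
from h import *
s=ctrl.sense();q=s['eef_pos'];print(s['force'],s['grip_width'],(q[:2]-C)@CX,(q[:2]-C)@CY,q[2])"
```

```text
[ 0.46 -0.42  1.15] 0.15000548991131457 -32.512791147444716 75.76926117229578 26.890252888897823
```

Call:
{"fn": "send_rows", "kwargs": {
  "targets": [
    {"offset": [-2, -2.4, 0.5], "spin": 0},
    {"offset": [-4, -4.8, 3], "spin": 0},
    {"offset": [-4, -4.8, 6], "spin": 0},
    {"offset": [-4, -4.8, 9], "spin": 0},
    {"offset": [-4, -4.8, 10], "spin": 0},
    {"offset": [-4, -4.8, 10], "spin": 0},
    {"offset": [-4, -4.8, 10], "spin": 0}
  ],
  "grip": 0
}}

```text
time_s: 41.1
eef_pos: [423.0, 253.9, 126.8]
ee_rot: [-0.0, 0.905, 0.426, -0.0]
force: [0.2, 0.2, -0.3]
grip_width: -0.002
grip_force: 0.0
```

```bash
python3 -W ignore -c "
from h import *
p,W,L=loc('scene',2)
g=p.max(-1)
m=(g<70)&(L[...,1]>55)&(L[...,1]<95)&(L[...,0]>-50)&(L[...,0]<60)&(L[...,2]>45)&(L[...,2]<125)
print(rect(L,m),np.nanmean(L[m],0))
for r in ctrl.place_of('scene','ball'): print(r['uv'],r['conf'])
s=ctrl.sense();q=s['eef_pos'];print(q,(q[:2]-C)@CX,(q[:2]-C)@CY,q[2])"
```

```text
[ 13.35  68.14  40.32  18.56 166.65  99.79  99.  ] [ 6.7  67.58 95.78]
[380.9, 179.6] 0.49
[331.2, 143.3] 0.37
[422.47 253.71 125.85] -95.299993038009 76.22178116831492 125.85367038485774
```

```bash
python3 -W ignore -c "
from h import *
e=ctrl.sense()['eef_pos']
P=[cl(18,75,145),cl(17,75,125)]+[cl(50-85*np.cos(t)+4,75,38+85*np.sin(t)) for t in np.radians([66,58,50,43,36,30,25,21,18])]
print((np.array(P)-e)/10); print((np.array(P[1:])-P[1])/10)
"
```

```text
[[ 7.33  8.64  1.91]
 [ 7.27  8.56 -0.09]
 [ 7.43  8.75 -1.02]
 [ 6.76  7.94 -1.58]
 [ 6.14  7.2  -2.27]
 [ 5.66  6.62 -2.99]
 [ 5.24  6.12 -3.79]
 [ 4.93  5.74 -4.54]
 [ 4.71  5.48 -5.19]
 [ 4.56  5.3  -5.74]
 [ 4.47  5.19 -6.16]]
[[ 0.    0.    0.  ]
 [ 0.16  0.19 -0.93]
 [-0.51 -0.62 -1.49]
 [-1.13 -1.36 -2.19]
 [-1.61 -1.94 -2.9 ]
 [-2.03 -2.44 -3.7 ]
 [-2.34 -2.82 -4.45]
 [-2.56 -3.08 -5.11]
 [-2.71 -3.26 -5.65]
 [-2.8  -3.37 -6.07]]
```

Call:
{"fn": "send_rows", "kwargs": {
  "targets": [
    {"offset": [1, 1.2, 2], "spin": 0},
    {"offset": [3, 3.6, 3], "spin": 0},
    {"offset": [5, 6, 3], "spin": 0},
    {"offset": [7, 8.2, 3], "spin": 0},
    {"offset": [7.3, 8.6, 2], "spin": 0},
    {"offset": [7.3, 8.6, 0.1], "spin": 0},
    {"offset": [7.3, 8.6, 0], "spin": 0},
    {"offset": [7.3, 8.6, 0], "spin": 0}
  ]
}}

```text
time_s: 41.92
eef_pos: [495.1, 339.3, 125.6]
ee_rot: [-0.0, 0.905, 0.425, -0.002]
force: [0.5, -0.0, -0.2]
grip_width: -0.001
grip_force: 0.0
```

```bash
python3 -W ignore -c "
from h import *
s=ctrl.sense();q=s['eef_pos'];print(s['force'],(q[:2]-C)@CX,(q[:2]-C)@CY,q[2],s['dq'])"
```

```text
[ 0.48 -0.   -0.24] 16.931891723246242 75.05895771453454 125.56038595013003 [-0.   -0.04 -0.03  0.    0.01  0.  ]
```

Call:
{"fn": "send_rows", "kwargs": {
  "targets": [
    {"offset": [0.1, 0.15, -0.93], "spin": 0},
    {"offset": [-0.5, -0.6, -1.5], "spin": 0},
    {"offset": [-1.1, -1.35, -2.2], "spin": 0},
    {"offset": [-1.6, -1.95, -2.9], "spin": 0},
    {"offset": [-2.0, -2.45, -3.7], "spin": 0},
    {"offset": [-2.35, -2.8, -4.45], "spin": 0},
    {"offset": [-2.55, -3.1, -5.1], "spin": 0},
    {"offset": [-2.7, -3.25, -5.5], "spin": 0}
  ]
}}

```text
time_s: 42.58
eef_pos: [468.8, 306.5, 72.7]
ee_rot: [0.0, 0.905, 0.425, -0.0]
force: [-2.1, -3.5, 5.3]
grip_width: -0.0
grip_force: 2.4
```

Call:
{"fn": "send_rows", "kwargs": {
  "targets": [
    {"offset": [0, 0, -0.1], "spin": 0},
    {"offset": [0, 0, -0.2], "spin": 0},
    {"offset": [0, 0, -0.25], "spin": 0}
  ]
}}

```text
time_s: 42.83
eef_pos: [469.4, 307.4, 70.4]
ee_rot: [0.0, 0.905, 0.425, 0.0]
force: [-1.8, -2.8, 4.6]
grip_width: -0.001
grip_force: 2.3
```

```bash
python3 -W ignore -c "
from h import *
s=ctrl.sense();q=s['eef_pos'];print(s['force'],(q[:2]-C)@CX,(q[:2]-C)@CY,q[2])"
```

```text
[-1.78 -2.78  4.55] -24.01668024888741 74.44760291191761 70.38514759266543
```

Call:
{"fn": "send_rows", "kwargs": {
  "targets": [
    {"offset": [0, 0, -0.1], "spin": 0},
    {"offset": [0, 0, -0.2], "spin": 0},
    {"offset": [0, 0, -0.2], "spin": 0}
  ]
}}

```text
time_s: 43.08
eef_pos: [469.4, 307.5, 68.7]
ee_rot: [0.0, 0.905, 0.425, 0.0]
force: [-3.7, -2.7, 8.7]
grip_width: 0.001
grip_force: 4.3
```

Call:
{"fn": "send_rows", "kwargs": {
  "targets": [
    {"offset": [0, 0, -0.1], "spin": 0},
    {"offset": [0, 0, -0.15], "spin": 0},
    {"offset": [0, 0, -0.15], "spin": 0}
  ]
}}

```text
time_s: 43.33
eef_pos: [469.5, 307.5, 68.3]
ee_rot: [0.0, 0.905, 0.426, 0.001]
force: [-7.7, -5.8, 20.6]
grip_width: 0.002
grip_force: 10.0
```

Call:
{"fn": "send_rows", "kwargs": {
  "targets": [
    {"offset": [0, 0, 2], "spin": 0},
    {"offset": [-1, -1.2, 5], "spin": 0},
    {"offset": [-4, -3.5, 8], "spin": 0},
    {"offset": [-6, -6, 11], "spin": 0},
    {"offset": [-8, -9, 12], "spin": 0},
    {"offset": [-10, -12, 12], "spin": 0},
    {"offset": [-12, -15, 12], "spin": 0},
    {"offset": [-12.5, -18, 12], "spin": 0}
  ]
}}

```text
time_s: 44.0
eef_pos: [342.0, 126.8, 186.5]
ee_rot: [-0.0, 0.905, 0.426, 0.001]
force: [1.5, 0.1, 0.6]
grip_width: -0.002
grip_force: 0.0
```

Call:
{"fn": "send_rows", "kwargs": {
  "targets": [
    {"offset": [-0.5, -3, 0], "spin": 0},
    {"offset": [-0.5, -6, 0], "spin": 0},
    {"offset": [-0.5, -9, 0], "spin": 0},
    {"offset": [-0.5, -12, 0], "spin": 0},
    {"offset": [-0.5, -15, 0], "spin": 0},
    {"offset": [-0.5, -18, 0], "spin": 0},
    {"offset": [-0.5, -18, 0], "spin": 0}
  ]
}}

```text
time_s: 44.58
eef_pos: [339.8, -56.5, 186.7]
ee_rot: [0.001, 0.906, 0.423, 0.001]
force: [-0.3, 0.4, -0.0]
grip_width: -0.0
grip_force: 0.0
```

```bash
python3 -W ignore -c "
from idx import *
index(101)
p,W,L=loc('top',5)
m=(abs(L[...,1])<11)&(L[...,0]>-27)&(L[...,0]<20)&(abs(L[...,2]-76)<6);print('bar',m.sum(),np.nanmean(L[m][:,2]))
hsv=cv2.cvtColor(p,cv2.COLOR_RGB2HSV);br=(hsv[...,1]>110)&(hsv[...,0]<20)&(abs(L[...,2]-46)<5)&(abs(L[...,1])<40)&(L[...,0]<15)&(L[...,0]>-120);print('blank',rect(L,br),np.nanmin(L[br],0),np.nanmax(L[br],0))
z=W[...,2];m=box((z>60)&(z<80),(160,200,270,300))&(L[...,1]>58)&(L[...,1]<95);print('ball',np.nanmean(L[m],0),np.nanmax(L[m],0))
m=box((z>80)&(z<94),(355,150,480,310));r=rect(W,m);print('front',r)
cv2.imwrite('pics/t4.png',p[60:420,60:600,::-1])
"
```

```text
index 11 [-7.2   2.05] 2.8641309813422433 [[7.0, -1.0, 125.0], [5.0, -2.0, 125.0], [5.0, 1.0, 131.0], [-6.0, 3.0, 128.0], [-8.0, 2.0, 196.0], [-9.0, 3.0, 170.0], [-11.0, 2.0, 165.0], [-12.0, 3.0, 197.0], [-14.0, 2.0, 130.0], [-14.0, 5.0, 137.0], [-16.0, 4.0, 131.0]]
bar 199 75.45467279470729
blank [-39.56   0.94  89.98  44.46   1.08  45.77 574.  ] [-84.51 -21.97  41.72] [ 5.81 23.76 49.07]
ball [-30.32  74.8   64.93] [-17.22  87.26  71.18]
front [ 645.79 -257.1   238.48   18.52   40.82   87.41  810.  ]
```

View pics/t4.png

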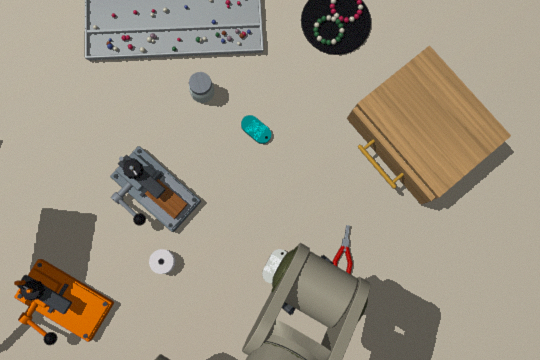

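The top view shows the lever closed with its ball at (139,219) in the crop, and the blank under the foot. The drawer is shut and the bystanders haven't moved. Handing in.

```bash
python3 -c "
from rig import ctrl
print(ctrl.finish_job())"
```

```text
the job is handed in; nothing more can be done
None
```

The job is handed in: the 16 mm blank is clamped against the stop with the lever fully closed, the foot is pressed in about 2.2 mm by estimate from the bar height, both wooden pendants are in the shut drawer, and the bystanders look unmoved. On the way, the grip slipped off the ball twice while closing the lever, so I finished by pressing it down with the shut fingers until it reached its stop.

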